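# Zero the field meter and hold the sampling probe in the cavity guide

### The job

Turn the knob on the field meter until its orange pointer points at the green zero mark, and let go of it. Then take the sampling probe out of its stand by the blue handle and lower its rod upright into the brass guide of the aluminium test cavity, without ever touching the cavity, until the red band on the rod is level with the top of the guide. Finish while holding the probe there, still and centred in the hole, and leave the other things on the bench where they are.

Things in the scene. Friction and masses are not known exactly. Their poses are not given: they have to be found in the camera images.
- meter: field meter: grey box fixed to the bench, 100 x 100 mm, 55 mm high, origin under its centre, z up. On its top a round cream scale (radius 47 mm, a tick every 15 degrees) with a thick green zero mark at its rim in the box's +x direction; the zero knob stands at the centre of the top
- zero_knob (a joint): angle of the zero knob (rad): 0 when the orange pointer is at the green zero mark, positive when the pointer is clockwise of it seen from above; travel -1.7 to 1.7. It starts clockwise of the mark, 0.5 to 1.3 rad. It turns with light friction (0.03 N m) and stays where it is left
- knob_grip (a point): point on the knob's vertical axis at the height to grip, 80 mm above the bench; turns with the knob: its x axis runs along the grip bar towards the pointer. The grip bar is upright, black, 46 mm long (x), 14 mm thick (y), its top 12 mm above this point and its foot 18 mm below it, on a round black skirt of radius 25 mm; grip it across its thickness. The flat orange pointer reaches 37 mm from the axis
- stand: probe stand fixed to the bench: 80 x 70 x 8 mm steel foot and a grey 40 x 40 mm column, 90 mm high in all, with a vertical through hole of 14 mm diameter at its centre; origin under its centre
- probe: sampling probe (about 80 g, loose), upright in the stand at the start; origin on its axis at the underside of the collar, z along its axis up to the handle. Above the origin: steel collar (26 mm diameter, 6 mm high), then the blue square handle 22 x 22 mm (faces square to the probe's x and y), from 6 to 52 mm above the origin. Below the origin: white round rod, 10 mm diameter, 80 mm long. In the stand the collar rests on the stand's top (origin 90 mm above the bench)
- probe_tip (a point): lower end of the rod, on its axis, 80 mm below the probe's origin
- probe_band (a point): middle of the red band on the rod (10 mm tall), on its axis, 35 mm above the tip
- cavity: test cavity: aluminium block fixed to the bench, 100 x 100 mm, 70 mm high, origin under its centre, z up. On its top stands the brass guide, a ring of 38 mm outer diameter and 8 mm height, its axis 15 mm from the block's centre in the block's +x direction. The vertical bore is 22 mm in diameter and runs through guide and block, down to the bench
- guide_top (a point): centre of the bore at the top rim of the brass guide, 78 mm above the bench; z up along the bore
- tape: bystander, leave alone: yellow tape roll lying flat, 48 mm diameter, 20 mm high, origin under its centre
- jar: bystander, leave alone: small clear screw jar with black cap, 42 mm diameter, 45 mm high, origin under its centre
- mug: bystander, leave alone: dark red mug, 76 mm diameter, 90 mm high, origin under its centre
- screwdriver: bystander, leave alone: green-handled screwdriver lying on the bench
- multimeter: bystander, leave alone: black handheld multimeter lying on its back, 140 x 72 x 38 mm, origin under its centre
- notebook: bystander, leave alone: red notebook, 142 x 100 x 12 mm, origin under its centre
- dummy_load: bystander, leave alone: finned round terminator standing upright, 48 mm diameter, 65 mm high, origin under its centre

How it is judged (in metres and radians):
On the way, in this order (a step that is already met when the one before it is completed fails the run):
1. the knob's pointer is at zero (within 0.09 rad) and the knob is let go (value of joint zero_knob between -0.09 and 0.09 rad and contact force between the fingers and meter below 0.1 N and velocity of joint zero_knob between -0.05 and 0.05 rad/s), for 0.2 s.
2. the probe is lifted out of its stand in the gripper (z of probe_tip in the frame of stand above 0.092 m and contact force between the fingers and probe above 1 N), for 0.2 s.
3. the probe is held still and centred in the guide at the red band (horizontal distance between each of probe_tip, probe_band and guide_top below 0.003 m and z of probe_tip in the frame of guide_top between -0.042 and -0.028 m and angle between probe's own z axis and vertical below 0.07 rad and linear speed of probe below 0.01 m/s and contact force between the fingers and probe above 1 N and contact force between probe and cavity below 0.1 N), for 0.5 s.
At the end, for the whole second after the job is handed in: The gripper still holds the probe: its rod upright (within 0.07 rad) in the guide, tip and band both within 3 mm of the bore's axis, the red band's middle within 7 mm of the guide's top rim, at rest and clear of the cavity; the meter knob still reads zero within 0.09 rad (all of step 3 and value of joint zero_knob between -0.09 and 0.09 rad); the arm keeps its last pose, push and grip.
It fails at once if the probe touches the test cavity (contact force between probe and cavity above 0.3 N).
It fails at once if a bystander is moved by more than 20 mm (distance of any of tape, jar, mug, screwdriver, multimeter, notebook, dummy_load from where it was at the start of the episode above 0.02 m).
It also fails if it takes over 58 s, if anything falls off the work surface, if the arm or the gripper's body presses on something with over 40 N, if the wrist force passes 120 N, or if a joint passes its speed limit or range.

### The arm

A 6-joint arm with a two-finger parallel gripper is mounted at the origin on the work surface. World frame = base frame: x ahead of the robot, y to its left, z up, the work surface at z = 0. Lengths are in m, angles in degrees, forces in N, time in s.
With the tool pointing down it reaches from about 0.35 to 0.8 m from the base axis. Payload 7.3 kg.
Tool frame: the origin (TCP) lies midway between the tips of the shut fingers; the grasp point (between the pads) lies 19 mm behind it (arm.grasp_offset is the distance from the TCP to the grasp point, in m); x points along the fingers, y is the direction in which the jaws open and shut, and the axes are right-handed (so a half turn about x gives the same grasp; the last joint's range is limited). The gripper opens to 85 mm and grips with 20 to 120 N. Pads are 22 mm wide; open, the fingers measure 114 mm over their backs; the gripper's body (76 mm by 85 mm) begins 54 mm behind the grasp point. The pads swing forward as they close: fully open they stand 13 mm farther back than shut.
Start: joints at [57.983, 19.595, 87.324, -0, 73.075, -8.365], TCP at [0.211, 0.481, 0.206] pointing down, gripper open.
Joint ranges: [-145.02, 145.02], [-44.19, 115.74], [2.07, 154.8], [-57.11, 237.11], [16.16, 152.29], [-177.93, 177.93]. Speed limits (degrees/s): [147.25, 147.25, 180, 180, 180, 180].

### API

Orientations are given as a 3x3 rotation matrix whose columns are the frame's x, y, z axes.
In Python, from cell import arm gives the robot as it stands.
- The arm moves only by the shell command python3 -m jog 'ROWS' [FORCE]. ROWS is JSON, one flat list of numbers, 7 for each row, row after row: the shift along the tool's x, y, z in cm, then the turn, a rotation vector about the tool's x, y, z in rad, then the closure, from -1 (fully open) to 1 (shut). A call has 1 to 12 rows; each row is the pose to reach, as a shift and turn from the pose commanded when the call began, along the tool's axes at that moment; what a row does not reach only later rows make up. A row lasts 1/12 s, in which the tool goes at most 41.7 mm and 7.16 degrees, less where a joint would pass 70% of its speed; a pose out of reach is approached as far as the arm can. A call with a gripper value outside its range is refused whole. The fingers move at their own pace and stop on an object; FORCE is the grip in N (left out, the last holds). Time passes only in rows, so rows that repeat a pose let the fingers close. It gives the time, the measured TCP pose, the force and the opening at its end, in the units of the state.
- arm.sense(): the state, without advancing time (a new reading comes with each control period).
- arm.read_camera(name): name is "scene" or "top" or "wrist"; returns the picture (384x512x3 uint8, red, green, blue); there is no depth.
- arm.camera_model(name): a dict with "fx", "fy", "cx", "cy" (pixels), "origin" and "attitude" of the camera in the world. Camera axes: x right, y down, z forward; pixel columns grow to the right and rows downward; lengths in m; the calibration is good to about 2 mm. A picture is of the moment at which its call begins: read the wrist's pose just before it. camera_model takes no time and is no camera call; for the wrist camera it gives the pose at the moment of the call.
- arm.close_job(): hands the job in, once; it reports no verdict.
Trained networks look in the newest picture that a camera, given by its name, has taken for a name from the list of things; names that differ only in an ending like _2 or _b are one class to them, and where a whole thing is asked for, a point or a joint stands for the part that bears it (a point fixed in the world has none). Each returns a list of dicts, best first, with "conf" (0 to 1); they miss things now and then, are a little off and sometimes report something else, mostly with a low value. They report only what shows in the picture. A call takes as long as a camera call.
- arm.search_frame(query, camera): "location" ([x, y, z] in m, in world coordinates, good to about 4 mm: the middle of the surface that is visible of it).
- arm.outline_of(query, camera): "region" (384x512 bool, what is visible of it).
The state is a dict: "time": time; "q": joint angles; "joint_vel": joint speeds; "joint_efforts": joint torques, N m; "position": TCP position; "eef_rot": TCP orientation; "wrist_force": force on the tool from outside, world axes, zero at the start; "torque": the same for the moment, N m; "opening": opening from 0.0 (shut) to 1.0 (fully open).
Only numpy, scipy, OpenCV 4.12 (cv2) and the standard library are available. Lean on these libraries where they do the work, as an engineer would, in place of code of your own. Each camera call takes 0.05 s, during which the arm holds its last target.

## Working session

There is one attempt and no reset: what is moved stays moved. The work goes in short steps, Python scripts to look and compute and a shell command to move; the robot and the scene stay as the last step left them, time stands still between calls to the robot, and variables do not carry over. Pictures are saved under pics/ and viewed, and the job is handed in when it is done.

```bash
mkdir -p pics; ls
cat > h.py <<'E'
import numpy as np, cv2
from cell import arm
def save(cam,name,scale=1.5):
    im=arm.read_camera(cam); cv2.imwrite('pics/'+name+'.png',cv2.resize(im[:,:,::-1],None,fx=scale,fy=scale)); return im
def proj(m,p):
    R=np.array(m['attitude']);c=R.T@(np.array(p)-np.array(m['origin']))
    return np.array([m['fx']*c[0]/c[2]+m['cx'],m['fy']*c[1]/c[2]+m['cy']])
def ray(m,uv,z):
    R=np.array(m['attitude']);d=R@np.array([(uv[0]-m['cx'])/m['fx'],(uv[1]-m['cy'])/m['fy'],1.])
    o=np.array(m['origin']);return o+d*(z-o[2])/d[2]
E
python3 - <<'E'
from h import *
np.set_printoptions(precision=4,suppress=True)
s=arm.sense();print(s)
for c in ['top','scene']:
    save(c,c+'0'); print(c,arm.camera_model(c))
for q in ['meter','zero_knob','probe','stand','cavity']:
    print(q,[(np.round(d['location'],4),round(d['conf'],2)) for d in arm.search_frame(q,'top')][:3])
E
```

```text
pics
{'time': 0.0, 'q': array([57.9831, 19.6356, 87.3771, -0.0001, 73.0767, -8.3631]), 'joint_vel': array([-0.035 ,  0.0293, -0.0722, -0.0637,  0.1024, -0.0008]), 'joint_efforts': array([ -0.0025, -43.3662, -24.6009,  -0.0005,   0.0079,  -0.    ]), 'position': array([0.2104, 0.4805, 0.2049]), 'eef_rot': array([[-0.0008,  0.4012,  0.916 ],
       [-0.0013,  0.916 , -0.4012],
       [-1.    , -0.0015, -0.0002]]), 'wrist_force': array([ 0.6494,  0.6923, -0.1248]), 'torque': array([-0.0339, -0.0492,  0.0559]), 'opening': 0.9971506041199101}
top {'fx': 357.46681016780724, 'fy': 357.46681016780724, 'cx': 252.55010926102804, 'cy': 192.41788471664353, 'origin': array([0.4495, 0.0115, 1.3355]), 'attitude': array([[ 0.0092, -0.998 ,  0.0632],
       [-1.    , -0.0091,  0.0019],
       [-0.0013, -0.0632, -0.998 ]])}
scene {'fx': 449.1389384674554, 'fy': 449.1389384674554, 'cx': 261.88826591557347, 'cy': 191.94099959882752, 'origin': array([ 1.1696, -0.6776,  1.1898]), 'attitude': array([[ 0.7384,  0.5152, -0.4352],
       [ 0.6744, -0.5637,  0.4769],
       [ 0.0003, -0.6456, -0.7636]])}
meter [(array([ 0.5049, -0.0037,  0.052 ]), 0.76)]
zero_knob [(array([ 0.5081, -0.0063,  0.0627]), 0.42)]
probe [(array([0.5339, 0.2739, 0.1397]), 0.54)]
stand [(array([0.5266, 0.2723, 0.0024]), 0.8)]
cavity [(array([ 0.4725, -0.2808,  0.0708]), 0.61), (array([0.5327, 0.2756, 0.1398]), 0.24)]
```

View pics/top0.png

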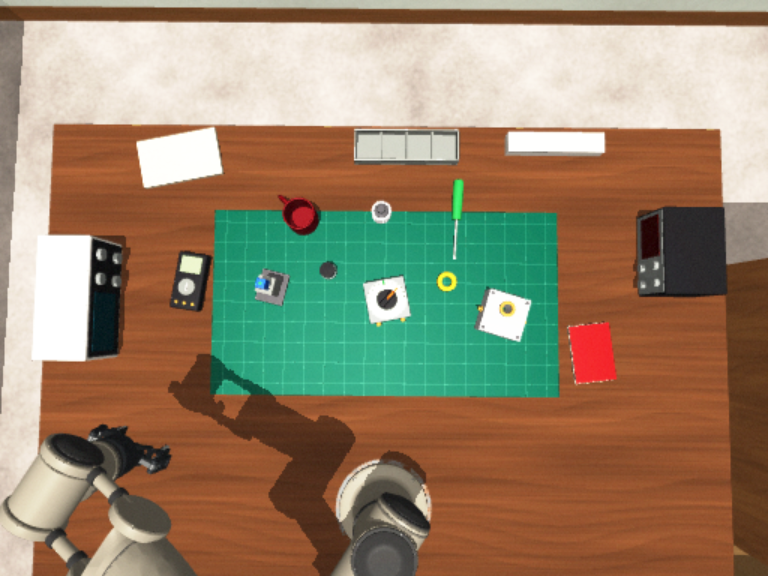

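View pics/scene0.png

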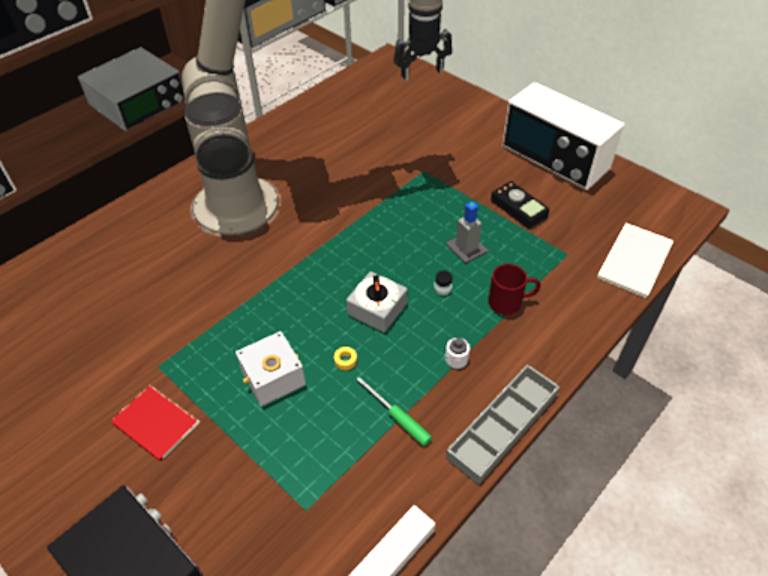

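The top view shows the meter at (386,299), the stand with the blue handle at (268,285) and the cavity at (505,313), in px of the scaled picture. The pointer heads up and right. I'll zoom in on all three.

Run:
```python
from h import *
im=arm.read_camera('top')
t=[cv2.resize(im[y-24:y+24,x-24:x+24,::-1],None,fx=8,fy=8,interpolation=cv2.INTER_CUBIC) for x,y in[(258,200),(180,190),(336,208)]]
t=[cv2.resize(a,(266*1,266)) for a in t]
cv2.imwrite('pics/z0.png',np.hstack(t))
big=cv2.resize(im[170:230,228:288,::-1],(600,600),interpolation=cv2.INTER_CUBIC);cv2.imwrite('pics/z1.png',big)
m=arm.camera_model('top')
for q in ['meter','cavity','stand','zero_knob','probe']:
    r=arm.outline_of(q,'top')
    if r:
        ys,xs=np.nonzero(r[0]['region']);print(q,r[0]['conf'],len(xs),xs.mean(),ys.mean(),cv2.minAreaRect(np.c_[xs,ys].astype(np.float32)))
```

```text
meter 0.96 761 257.6215505913272 199.68593955321944 ((257.5577087402344, 200.28846740722656), (29.02518653869629, 27.652374267578125), 78.69007110595703)
cavity 0.93 864 334.08101851851853 209.77546296296296 ((333.88995361328125, 209.86697387695312), (32.6618766784668, 28.160097122192383), 16.699241638183594)
stand 0.75 357 182.15406162464987 191.4453781512605 ((181.08824157714844, 191.14706420898438), (19.160314559936523, 21.585670471191406), 14.03624439239502)
zero_knob 0.73 151 257.5298013245033 199.3774834437086 ((257.5, 199.5), (13.0, 13.0), 90.0)
probe 0.55 54 174.2962962962963 188.88888888888889 ((174.5, 189.0), (9.0, 6.0), 0.0)
```

View pics/z0.png

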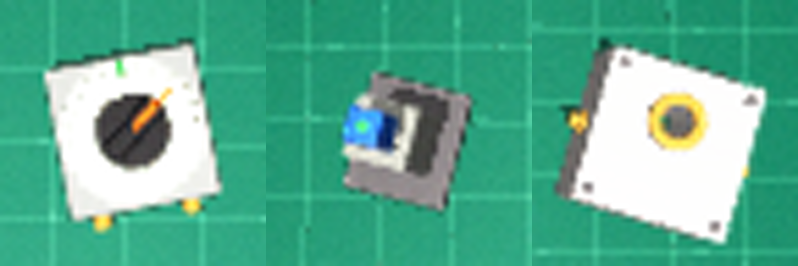

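View pics/z1.png

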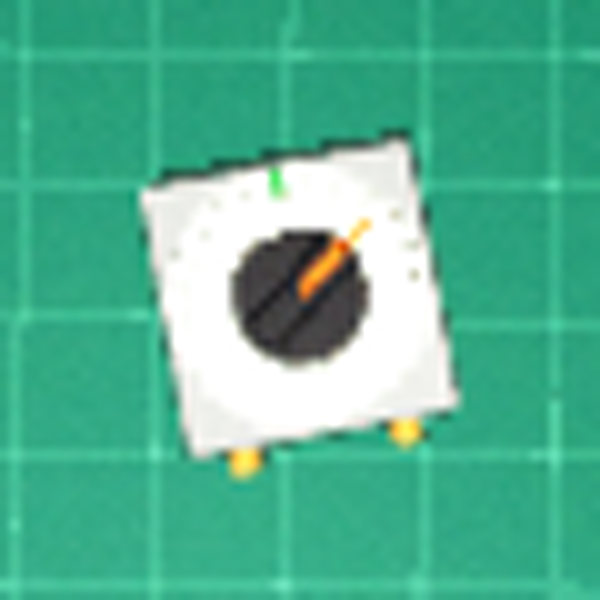

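Zoomed, the meter corners are at (142,188), (408,138), (460,402) and (193,456). The green mark is at (277,182), the knob centre at (300,298) and the pointer tip at (370,222), about 54° clockwise of the mark.

Run:
```python
from h import *
np.set_printoptions(precision=4,suppress=True)
m=arm.camera_model('top')
f=lambda p,z:ray(m,np.array(p)/10-.5+np.array([228,170]),z)
c=[f(p,.055) for p in[(142,188),(408,138),(460,402),(193,456)]]
print(np.array(c),np.mean(c,0))
ctr=np.mean(c,0)
a=lambda v:np.degrees(np.arctan2(v[1],v[0]))
print('xdir',a(c[0]-c[3]),a(c[1]-c[2]),a(f((277,182),.055)-ctr))
print('ptr tip',a(f((370,222),.062)-ctr), 'tip z', f((370,222),.062)-ctr)
# cavity top corners z0: crop x 312..360,y184..232, scale 266/48
s=266/48
g=lambda p,x0,y0,z:ray(m,(np.array(p)+.5)/s-.5+np.array([x0,y0]),z)
c=[g((x-532,y),312,184,.07) for x,y in[(611,44),(766,92),(724,243),(570,197)]]
print('cav',np.array(c),np.mean(c,0)); print(a(c[0]-c[3]),a(c[1]-c[0]))
r=g((679-532,122),312,184,.078);print('ring',r,r-np.mean(c,0),a((r-np.mean(c,0))))
h=g((366-266,127),156,166,.142);print('handle',h)
# stand foot corners
c=[g((x-266,y),156,166,.008) for x,y in[(374,72),(471,97),(445,211),(345,184)]]
print('stand',np.array(c),np.mean(c,0),a(c[0]-c[3]),a(c[1]-c[2]))
R=arm.sense()['eef_rot']; print(arm.camera_model('wrist'))
w=arm.camera_model('wrist');s=arm.sense()
print(s['eef_rot'].T@(w['origin']-s['position']), s['eef_rot'].T@w['attitude'])
```

```text
[[ 0.5451  0.053   0.055 ]
 [ 0.564  -0.0424  0.055 ]
 [ 0.4693 -0.0617  0.055 ]
 [ 0.4492  0.0337  0.055 ]] [ 0.5069 -0.0044  0.055 ]
xdir 11.376447890955891 11.473508181296111 12.263909437761397
ptr tip -42.94761318263728 tip z [ 0.0262 -0.0244  0.007 ]
cav [[ 0.5352 -0.2461  0.07  ]
 [ 0.5053 -0.345   0.07  ]
 [ 0.409  -0.3175  0.07  ]
 [ 0.4372 -0.2196  0.07  ]] [ 0.4717 -0.282   0.07  ]
-15.133026646247176 -106.79145279921204
ring [ 0.4854 -0.2874  0.078 ] [ 0.0137 -0.0054  0.008 ] -21.324517686202167
handle [0.5358 0.2781 0.142 ]
stand [[0.5827 0.3035 0.008 ]
 [0.5664 0.2378 0.008 ]
 [0.4895 0.2538 0.008 ]
 [0.507  0.3212 0.008 ]] [0.5364 0.2791 0.008 ] -13.1964657468693 -11.702021097132294
{'fx': 317.00251458844514, 'fy': 317.00251458844514, 'cx': 257.4266867586622, 'cy': 189.45758803497705, 'origin': array([0.144 , 0.5097, 0.3724]), 'attitude': array([[ 0.4005,  0.8779,  0.2624],
       [ 0.9163, -0.3836, -0.1148],
       [-0.0001,  0.2864, -0.9581]])}
[-0.1668 -0.0004 -0.0726] [[ 0.0003 -0.2864  0.9581]
 [ 1.      0.0008 -0.    ]
 [-0.0008  0.9581  0.2864]]
```

```bash
cat >> h.py <<'E'
from scipy.spatial.transform import Rotation as Ro
np.set_printoptions(precision=4,suppress=True)
def down(yaw):  # jaw axis yaw deg
    a=np.radians(yaw);y=np.array([np.cos(a),np.sin(a),0]);x=np.array([0,0,-1.]);return np.c_[x,y,np.cross(x,y)]
def plan(p,yaw):
    s=arm.sense();R=s['eef_rot'];print('pos',s['position'],'yaw',np.degrees(np.arctan2(R[1,1],R[0,1])),'open',s['opening'],'F',s['wrist_force'],'t',s['time'])
    print('shift cm',R.T@(np.array(p)-s['position'])*100,'turn',Ro.from_matrix(R.T@down(yaw)).as_rotvec())
E
python3 -c "
from h import *
plan([.507,-.0044,.19],47)"
```

```text
pos [0.2106 0.4809 0.2056] yaw 66.34805026505153 open 1.0033545954000953 F [ 0.4589  0.3212 -0.0832] t 0.65
shift cm [  1.5599 -32.5657  46.6203] turn [ 0.3377 -0.     -0.0001]
```

```bash
python3 -m jog '[0,-6,8,0.1,0,0,-1, 0,-12,17,0.2,0,0,-1, 0.5,-20,28,0.338,0,0,-1, 1,-26,37,0.338,0,0,-1, 1.6,-32.6,46.6,0.338,0,0,-1, 1.6,-32.6,46.6,0.338,0,0,-1, 1.6,-32.6,46.6,0.338,0,0,-1, 1.6,-32.6,46.6,0.338,0,0,-1, 1.6,-32.6,46.6,0.338,0,0,-1, 1.6,-32.6,46.6,0.338,0,0,-1, 1.6,-32.6,46.6,0.338,0,0,-1, 1.6,-32.6,46.6,0.338,0,0,-1]'; python3 -c "
from h import *
plan([.507,-.0044,.19],47)"
```

```text
time: 1.65
position: [0.4713, 0.052, 0.1922]
eef_rot: [[0.001, 0.682, 0.731], [0.0, 0.731, -0.682], [-1.0, 0.001, 0.0]]
wrist_force: [1.7, 0.8, 0.9]
opening: 0.998
pos [0.4713 0.052  0.1922] yaw 46.966228639328556 open 0.9978698177311298 F [1.6988 0.8447 0.8778] t 1.65
shift cm [ 0.2244 -1.6921  6.4591] turn [-0.0006  0.0004 -0.0006]
```

```bash
python3 -m jog '[0,0,0,0,0,0,-1]'; python3 -c "
from h import *
plan([.507,-.0044,.19],47)"
```

```text
time: 1.73
position: [0.474, 0.0482, 0.1918]
eef_rot: [[0.002, 0.686, 0.727], [-0.002, 0.727, -0.686], [-1.0, -0.0, 0.003]]
wrist_force: [-0.1, 0.7, -0.7]
opening: 0.995
pos [0.474  0.0482 0.1918] yaw 46.65083468728814 open 0.9951687329554962 F [-0.0882  0.6972 -0.7015] t 1.7333
shift cm [ 0.1986 -1.5597  6.0107] turn [-0.0061  0.0032  0.0001]
```

```bash
python3 -m jog '[0.2,-1,3,0,0,0,-1, 0.2,-1.6,6,0,0,0,-1, 0.2,-1.6,6,0,0,0,-1, 0.2,-1.6,6,0,0,0,-1]'
python3 - <<'E'
from h import *
plan([.507,-.0044,.066],47)
m=arm.camera_model('wrist');save('wrist','w1')
import pickle;pickle.dump(m,open('w1.pkl','wb'));print(m['origin'])
E
```

```text
time: 2.07
position: [0.5039, 0.0005, 0.1897]
eef_rot: [[-0.0, 0.684, 0.729], [0.0, 0.729, -0.684], [-1.0, -0.0, -0.0]]
wrist_force: [-0.6, 0.8, 0.6]
opening: 1.005
pos [0.5039 0.0005 0.1897] yaw 46.839701010595604 open 1.0049494816228777 F [-0.6243  0.8009  0.6365] t 2.0667
shift cm [12.3679 -0.1415  0.5705] turn [-0.0028 -0.0005  0.0001]
[0.4509 0.0499 0.3565]
```

View pics/w1.png

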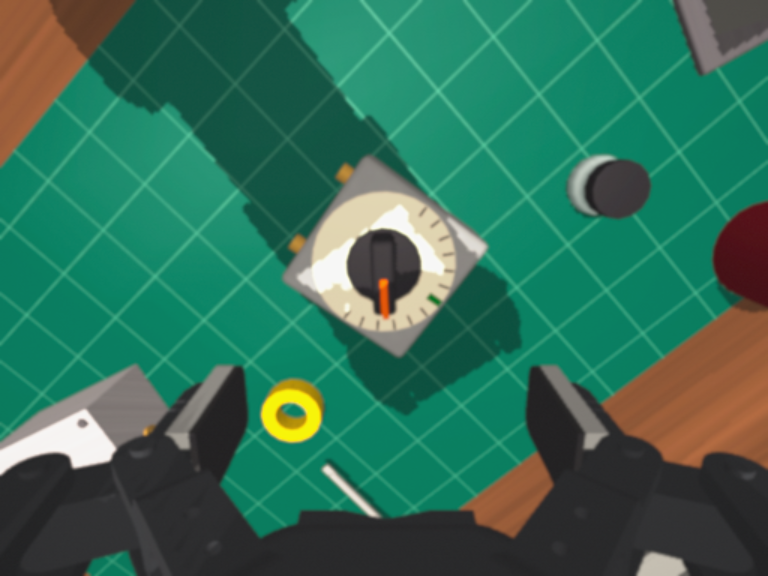

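The wrist view shows the knob skirt centre at (384,266), the pointer tip at (386,318) and the green mark at (434,299). The bar lies almost exactly along the tool's z.

Run:
```python
from h import *
import pickle;m=pickle.load(open('w1.pkl','rb'))
a=lambda v:np.degrees(np.arctan2(v[1],v[0]))
f=lambda p,z:ray(m,(np.array(p)+.5)/1.5-.5,z)
c=[f(p,.055) for p in[(370,155),(488,245),(401,357),(283,277)]];print(np.array(c),np.mean(c,0))
k=f((384,266),.062);d=f((383,261),.055);g=f((434,299),.055);t=f((386,318),.062)
print(k,d,a(g-np.mean(c,0)),a(g-k),a(t-k),np.linalg.norm(t-k),np.linalg.norm(g-k))
c=np.array(c);print(a(c[1]-c[0]),a(c[2]-c[3]),a(c[0]-c[3]),a(c[1]-c[2]))
plan([.507,-.0044,.066],47)
```

```text
[[ 0.4493  0.0375  0.055 ]
 [ 0.542   0.0543  0.055 ]
 [ 0.5618 -0.0402  0.055 ]
 [ 0.4663 -0.0579  0.055 ]] [ 0.5048 -0.0016  0.055 ]
[ 0.505 -0.003  0.062] [ 0.5034 -0.0024  0.055 ] 8.556881997804238 10.52504780788345 -41.061650573561494 0.03544353028828227 0.04196137938032562
10.328113333302152 10.52081811980548 100.06303938914405 101.83442197345894
pos [0.5032 0.0014 0.1897] yaw 46.9167367514127 open 1.0003394445393878 F [-0.3657  0.9584 -0.1233] t 2.1167
shift cm [12.3721 -0.1688  0.6841] turn [-0.0015 -0.0009  0.0001]
```

```bash
python3 -c "
from h import *
plan([.5055,-.003,.068],47.3)"; python3 -m jog '[4,-0.1,0.5,0,0,0,-1, 8,-0.1,0.5,0,0,0,-0.5, 11,-0.1,0.5,0,0,0,0, 12.2,-0.1,0.5,0,0,0,0, 12.2,-0.1,0.5,0,0,0,0, 12.2,-0.1,0.5,0,0,0,0, 12.2,-0.1,0.5,0,0,0,0, 12.2,-0.1,0.5,0,0,0,0]'
python3 - <<'E'
from h import *
plan([.5055,-.003,.068],47.3); save('wrist','w2')
E
```

```text
pos [0.5032 0.0014 0.1897] yaw 46.9167367514127 open 1.0003394445393878 F [-0.3657  0.9584 -0.1233] t 2.1167
shift cm [12.1723 -0.169   0.4788] turn [-0.0067 -0.0009  0.0001]
time: 2.78
position: [0.5075, -0.0024, 0.0696]
eef_rot: [[0.003, 0.682, 0.732], [-0.0, 0.732, -0.682], [-1.0, 0.002, 0.003]]
wrist_force: [0.4, -0.0, -0.2]
opening: 0.5
pos [ 0.5075 -0.0024  0.0696] yaw 47.01673043340718 open 0.4998530610039655 F [ 0.4258 -0.0286 -0.2166] t 2.7833
shift cm [ 0.1639 -0.1827 -0.1056] turn [-0.0049  0.0026 -0.0019]
```

View pics/w2.png

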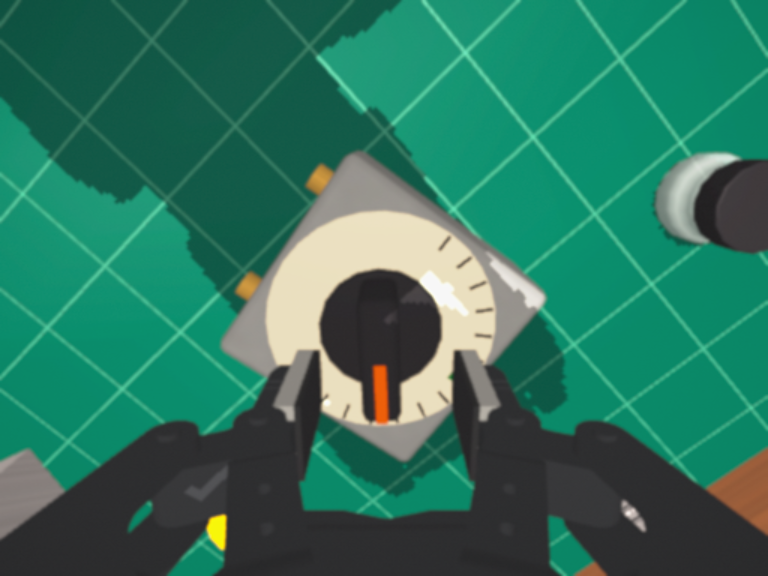

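Run:
```python
from h import *
m=arm.camera_model('wrist');s=arm.sense()
P=s['position'];R=s['eef_rot']
for o in [(0,0,0),(0,0,-.011),(0,0,.011),(0,0.02,0)]: print(o,proj(m,P+R@np.array(o))*1.5)
f=lambda p,z:ray(m,(np.array(p)+.5)/1.5-.5,z)
for n,p,z in[('skirt',(381,326),.062),('dial',(381,319),.055),('ptr',(381,424),.062),('barhead',(379,285),.092)]:
    q=f(p,z);print(n,q,R.T@(q-P))
```

```text
(0, 0, 0) [386.6694 341.2466]
(0, 0, -0.011) [386.7015 314.0127]
(0, 0, 0.011) [386.6384 367.5463]
(0, 0.02, 0) [439.3398 341.2906]
skirt [ 0.5034 -0.0019  0.062 ] [ 0.0075 -0.0023 -0.0033]
dial [ 0.5032 -0.0018  0.055 ] [ 0.0145 -0.0024 -0.0036]
ptr [ 0.5356 -0.0321  0.062 ] [ 0.0076 -0.0024  0.0408]
barhead [0.4843 0.0155 0.092 ] [-0.0225 -0.0026 -0.0292]
```

```bash
python3 -m jog '[0.2,-0.2,-0.3,0,0,0,0, 0.2,-0.2,-0.3,0,0,0,0.6, 0.2,-0.2,-0.3,0,0,0,1, 0.2,-0.2,-0.3,0,0,0,1, 0.2,-0.2,-0.3,0,0,0,1, 0.2,-0.2,-0.3,0,0,0,1, 0.2,-0.2,-0.3,0,0,0,1]' 25
python3 - <<'E'
from h import *
plan([.5055,-.003,.068],11+90)
save('wrist','w3')
E
```

```text
time: 3.42
position: [0.5034, -0.0022, 0.0665]
eef_rot: [[0.001, 0.682, 0.731], [-0.0, 0.731, -0.682], [-1.0, 0.001, 0.001]]
wrist_force: [-0.9, -1.4, 6.4]
opening: -0.0
pos [ 0.5034 -0.0022  0.0665] yaw 46.97617854004364 open -0.00032741182617343777 F [-0.9469 -1.436   6.4487] t 3.4167
shift cm [-0.1456  0.0838  0.2043] turn [-0.9429  0.0013 -0.0002]
```

View pics/w3.png

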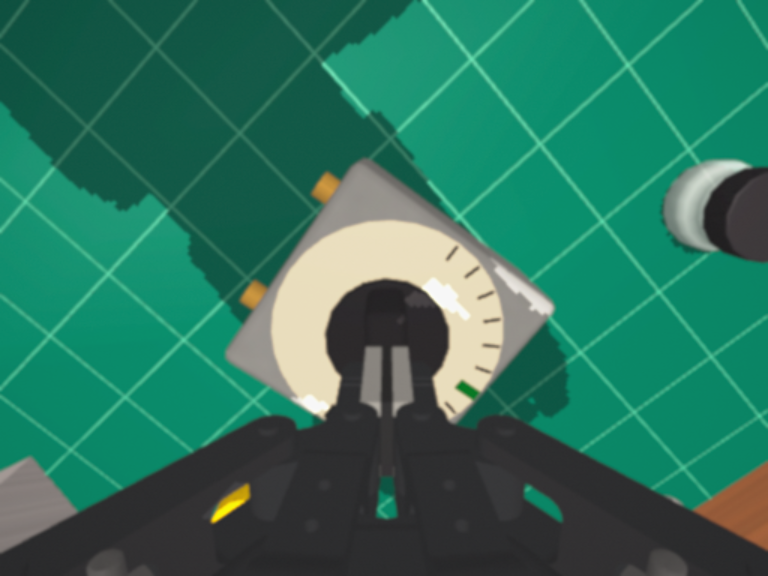

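Run:
```python
from h import *
m=arm.camera_model('wrist');s=arm.sense()
P=s['position'];R=s['eef_rot'];print(P,s['opening'],s['wrist_force'],m['origin']-P)
for x in (0,-.01,-.02,-.03,-.04): print(x,[(proj(m,P+R@np.array([x,0,z]))*1.5)[1] for z in(-.011,0,.011)])
f=lambda p,z:ray(m,(np.array(p)+.5)/1.5-.5,z)
for n,p,z in[('skirt',(387,336),.062),('dial',(387,332),.055),('barend',(387,286),.092)]:
    q=f(p,z);print(n,q,R.T@(q-P))
for q in ['zero_knob','knob_grip']: print([(d['location'],d['conf']) for d in arm.search_frame(q,'wrist')])
save('scene','s3')
im=arm.read_camera('scene');cv2.imwrite('pics/s3z.png',cv2.resize(im[130:240,200:320,::-1],None,fx=5,fy=5,interpolation=cv2.INTER_CUBIC))
```

```text
[ 0.5034 -0.0022  0.0665] 0.003493708726069102 [-1.2279 -0.1986  5.8061] [-0.0533  0.0493  0.1667]
0 [np.float64(313.92064296406375), np.float64(341.1519441887224), np.float64(367.4488673772897)]
-0.01 [np.float64(323.7359822708099), np.float64(352.312035403345), np.float64(379.85362732728663)]
-0.02 [np.float64(334.7396519139512), np.float64(364.7968794563978), np.float64(393.70268381860774)]
-0.03 [np.float64(347.16136163009685), np.float64(378.85724093576465), np.float64(409.2638698354187)]
-0.04 [np.float64(361.2941040501979), np.float64(394.8114369805221), np.float64(426.8756048395287)]
skirt [ 0.5032 -0.002   0.062 ] [ 0.0045  0.     -0.0003]
dial [ 0.5041 -0.0028  0.055 ] [0.0115 0.     0.0009]
barend [0.4816 0.0181 0.092 ] [-0.0255 -0.     -0.0297]
[([0.4954, 0.0072, 0.0611], 0.95)]
[([0.4971, 0.011, 0.0624], 0.89)]
```

View pics/s3z.png

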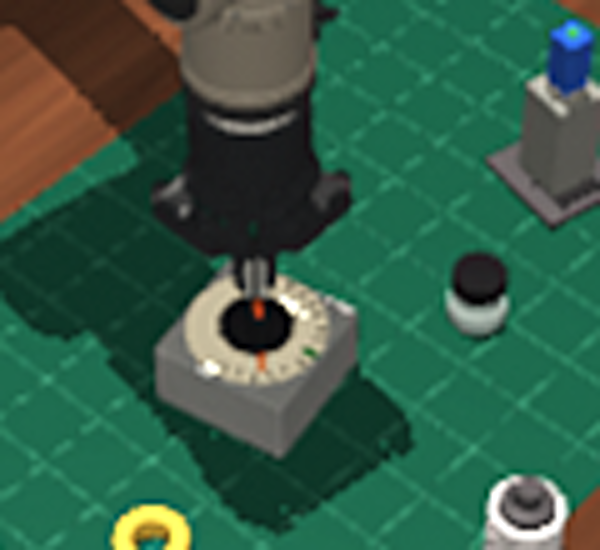

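Run:
```python
from h import *
m=arm.camera_model('scene')
P=arm.sense()['position']
z=lambda p:(proj(m,p)-[200,130]+.5)*5-.5
c=np.array([.5045,-.003,0]);u=np.array([np.cos(np.radians(-43)),np.sin(np.radians(-43)),0])
print('TCP',z(P),'tcp+25mm',z(P+[0,0,.025]),'+.05',z(P+[0,0,.05]))
print('skirt',z(c+[0,0,.062]),'bar top c',z(c+[0,0,.092]),'bartop front',z(c+.023*u+[0,0,.092]),'ptr tip',z(c+.037*u+[0,0,.062]))
```

```text
TCP [255.2961 313.6681] tcp+25mm [254.5708 288.7076] +.05 [253.8261 263.0814]
skirt [255.7774 319.6728] bar top c [254.9139 289.7899] bartop front [257.2129 316.9682] ptr tip [259.4546 363.4662]
```

```bash
python3 -c "
from cell import arm
print(arm.grasp_offset,[a for a in dir(arm) if a[0]!='_'])"; python3 -m jog '[-0.5,0,0,0,0,0,0, -0.5,0,0,0,0,0,0, 0,0,0,0,0,0,0, 0.5,0,0,0,0,0,0, 0.5,0,0,0,0,0,0]'
python3 - <<'E'
from h import *
plan([.5037,-.002,.0665],47)
im=arm.read_camera('scene');cv2.imwrite('pics/s4z.png',cv2.resize(im[150:215,215:290,::-1],None,fx=8,fy=8,interpolation=cv2.INTER_CUBIC))
save('wrist','w4')
E
```

```text
0.0187 ['PlanningError', 'camera_model', 'close_job', 'grasp_offset', 'outline_of', 'read_camera', 'search_frame', 'sense']
time: 4.08
position: [0.5019, -0.0019, 0.0596]
eef_rot: [[-0.002, 0.682, 0.731], [0.0, 0.731, -0.682], [-1.0, -0.001, -0.002]]
wrist_force: [-0.1, -0.5, -0.6]
opening: 0.501
pos [ 0.5019 -0.0019  0.0596] yaw 46.97898080346346 open 0.5009723650809373 F [-0.1349 -0.4933 -0.6383] t 4.0833
shift cm [-0.6915  0.1139  0.1309] turn [-0.0004 -0.0021  0.0013]
```

View pics/s4z.png

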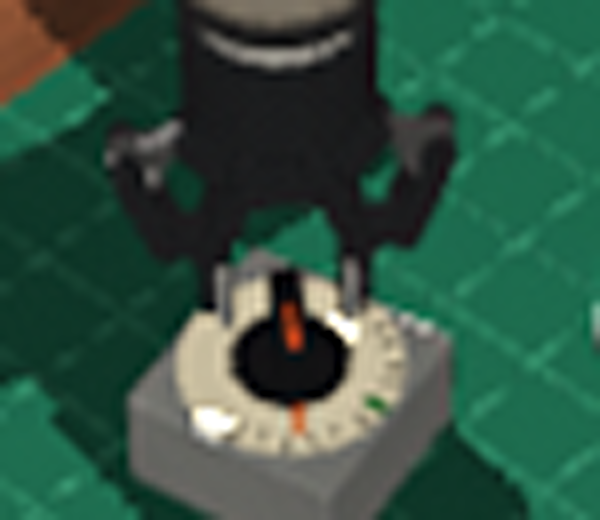

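View pics/w4.png

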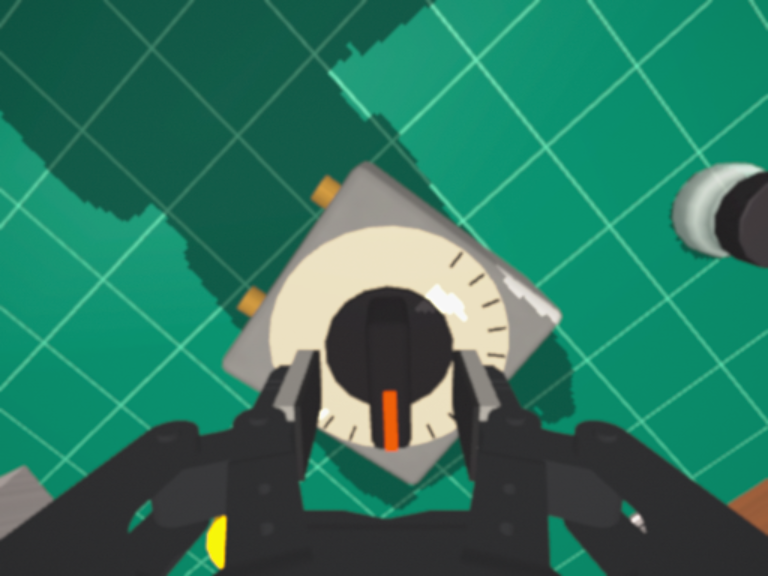

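Run:
```python
from h import *
s=arm.sense();P=s['position'];R=s['eef_rot']
m=arm.camera_model('scene');w=arm.camera_model('wrist')
def rd(m,uv):
    return np.array(m['origin']),np.array(m['attitude'])@np.array([(uv[0]-m['cx'])/m['fx'],(uv[1]-m['cy'])/m['fy'],1.])
def tool(m,uv,zt):
    o,d=rd(m,uv);o=R.T@(o-P);d=R.T@d;return o+d*(zt-o[2])/d[2]
for p in[(222,325),(352,312),(208,310),(365,308)]:
    uv=(np.array(p)+.5)/8-.5+[215,150];print('scene',p,[tool(m,uv,z) for z in(-.011,.0,.011)])
for p in[(300,351),(318,351),(456,351)]:
    uv=(np.array(p)+.5)/1.5-.5;print('wrist',p,[tool(w,uv,z) for z in(-.011,.0,.011)])
```

```text
scene (222, 325) [array([-0.0056, -0.0262, -0.011 ]), array([-0.0186, -0.0264,  0.    ]), array([-0.0315, -0.0265,  0.011 ])]
scene (352, 312) [array([-0.0089,  0.0274, -0.011 ]), array([-0.0218,  0.0266,  0.    ]), array([-0.0347,  0.0258,  0.011 ])]
scene (208, 310) [array([-0.0156, -0.0316, -0.011 ]), array([-0.0284, -0.0317, -0.    ]), array([-0.0412, -0.0318,  0.011 ])]
scene (365, 308) [array([-0.011 ,  0.0327, -0.011 ]), array([-0.0238,  0.0319,  0.    ]), array([-0.0367,  0.0311,  0.011 ])]
wrist (300, 351) [array([-0.0327, -0.0267, -0.011 ]), array([-0.0087, -0.0315,  0.    ]), array([ 0.0153, -0.0362,  0.011 ])]
wrist (318, 351) [array([-0.0327, -0.0212, -0.011 ]), array([-0.0087, -0.025 ,  0.    ]), array([ 0.0153, -0.0287,  0.011 ])]
wrist (456, 351) [array([-0.0326,  0.0212, -0.011 ]), array([-0.0086,  0.025 ,  0.    ]), array([0.0154, 0.0289, 0.011 ])]
```

The scene and wrist views agree that the real fingertips lie about 25–32 mm behind the reported TCP. So the fingers shut on top of the bar. I'll go lower.

```bash
python3 -m jog '[0.9,0.1,0.1,0,0,0,0, 1.8,0.1,0.1,0,0,0,0, 1.8,0.1,0.1,0,0,0,0, 1.8,0.1,0.1,0,0,0,0.5, 1.8,0.1,0.1,0,0,0,0.5]'
python3 - <<'E'
from h import *
plan([.5037,-.002,.042],47)
im=arm.read_camera('scene');cv2.imwrite('pics/s5z.png',cv2.resize(im[150:215,215:290,::-1],None,fx=8,fy=8,interpolation=cv2.INTER_CUBIC))
save('wrist','w5')
E
```

```text
time: 4.6
position: [0.5042, -0.002, 0.0428]
eef_rot: [[-0.0, 0.682, 0.731], [0.0, 0.731, -0.682], [-1.0, -0.0, -0.0]]
wrist_force: [0.4, 0.6, 0.2]
opening: 0.253
pos [ 0.5042 -0.002   0.0428] yaw 46.98308998277406 open 0.2533290364968762 F [0.4314 0.6248 0.237 ] t 4.6
shift cm [ 0.0765 -0.038  -0.0381] turn [-0.0003 -0.0005  0.0002]
```

View pics/s5z.png

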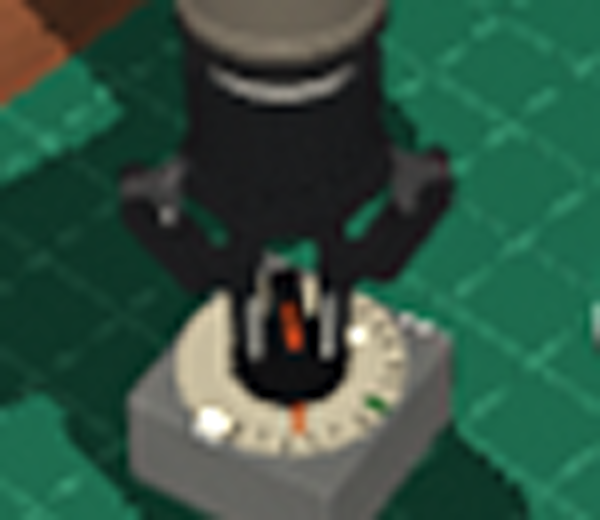

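View pics/w5.png

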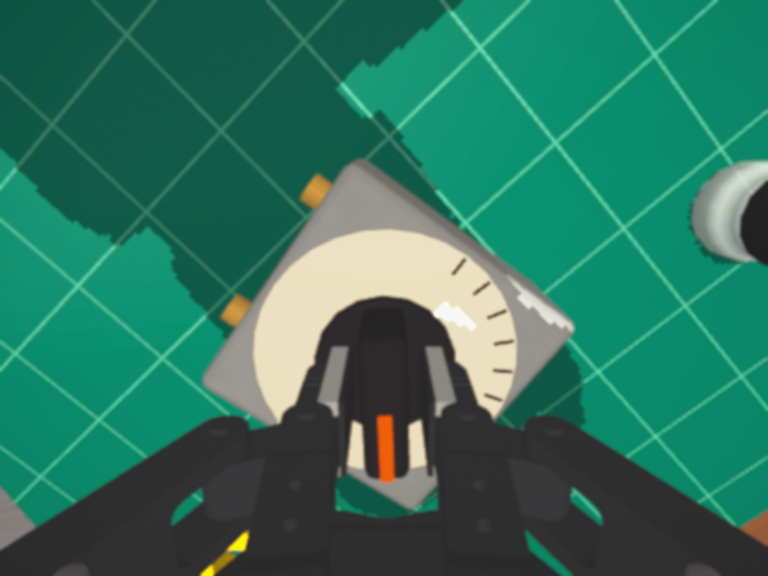

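The fingers now straddle the bar, symmetric about column 384. Closing.

```bash
python3 -m jog '[0,0,0,0,0,0,1, 0,0,0,0,0,0,1, 0,0,0,0,0,0,1, 0,0,0,0,0,0,1]' 30
python3 - <<'E'
from h import *
plan([.5042,-.002,.0428],101.0)
save('wrist','w6')
E
```

```text
time: 5.03
position: [0.504, -0.0023, 0.0433]
eef_rot: [[-0.0, 0.682, 0.731], [-0.0, 0.731, -0.682], [-1.0, -0.001, -0.0]]
wrist_force: [-3.4, -2.4, 6.5]
opening: 0.154
pos [ 0.504  -0.0023  0.0433] yaw 46.98963948680788 open 0.15403329500951446 F [-3.3797 -2.3543  6.5463] t 5.0333
shift cm [ 0.0539  0.0351 -0.0077] turn [-0.9427 -0.0003  0.0005]
```

View pics/w6.png

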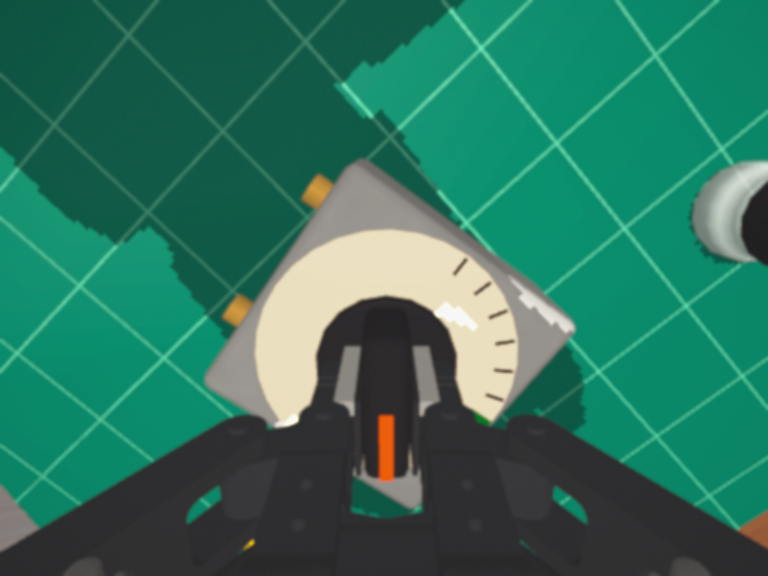

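```bash
python3 - <<'E'
from h import *
m=arm.camera_model('wrist')
a=lambda v:np.degrees(np.arctan2(v[1],v[0]))
f=lambda p,z:ray(m,(np.array(p)+.5)/1.5-.5,z)
A,B,C=[f(p,.055) for p in[(362,157),(577,328),(203,382)]]
print(a(B-A),a(A-C)-0,np.linalg.norm(B-A),np.linalg.norm(A-C))
E
python3 -m jog '[0,0,0,-0.09,0,0,1, 0,0,0,-0.18,0,0,1, 0,0,0,-0.27,0,0,1, 0,0,0,-0.36,0,0,1, 0,0,0,-0.45,0,0,1, 0,0,0,-0.54,0,0,1, 0,0,0,-0.63,0,0,1, 0,0,0,-0.72,0,0,1, 0,0,0,-0.81,0,0,1, 0,0,0,-0.9,0,0,1, 0,0,0,-0.94,0,0,1, 0,0,0,-0.94,0,0,1]'
python3 - <<'E'
from h import *
plan([.5042,-.002,.0428],101.0)
save('wrist','w7')
E
```

```text
9.178019604840667 100.3117045730377 0.09425541701860682 0.09846623621861635
time: 6.08
position: [0.5036, -0.0037, 0.0434]
eef_rot: [[-0.001, -0.191, 0.982], [-0.002, 0.982, 0.191], [-1.0, -0.002, -0.002]]
wrist_force: [-6.2, -10.6, 7.9]
opening: 0.155
pos [ 0.5036 -0.0037  0.0434] yaw 101.00066843773465 open 0.15531340094912108 F [ -6.1672 -10.5682   7.8552] t 6.0833
shift cm [0.0553 0.1535 0.0907] turn [ 0.     -0.0018  0.002 ]
```

View pics/w7.png

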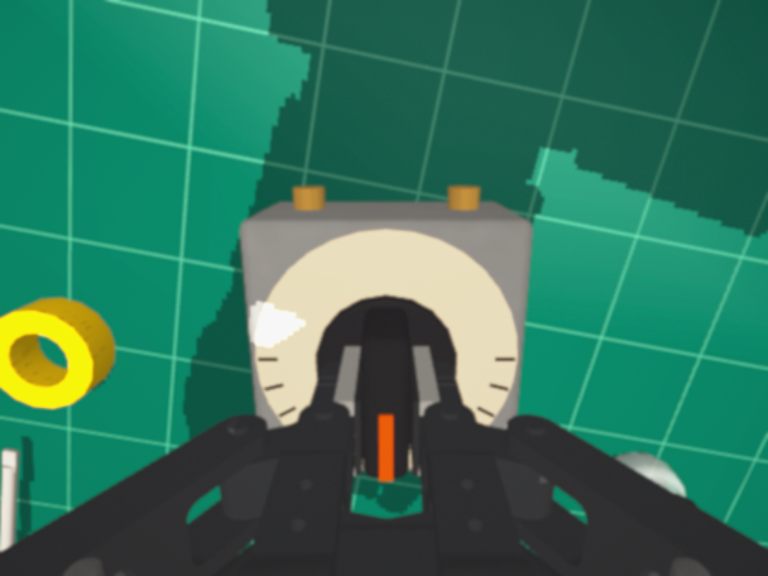

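The box and ticks are symmetric about the tool: the ticks sit at row 359 on both sides and the back edge is level. So the pointer is at the mark. I'll release, lift and check.

```bash
python3 -m jog '[0,0,0,0,0,0,0, 0,0,0,0,0,0,0, 0,0,0,0,0,0,0, -3,0,0,0,0,0,-0.4, -6,0,0,0,0,0,-1, -9,0,0,0,0,0,-1, -12,0,0,0,0,0,-1, -12,0,0,0,0,0,-1, -12,0,0,0,0,0,-1]'
python3 - <<'E'
from h import *
plan([.536,.279,.2],78)
save('wrist','w8')
m=arm.camera_model('wrist');im=arm.read_camera('wrist')
cv2.imwrite('pics/w8z.png',cv2.resize(im[120:260,190:330,::-1],None,fx=4.2,fy=4.2,interpolation=cv2.INTER_CUBIC))
E
```

```text
time: 6.88
position: [0.5055, -0.0018, 0.1646]
eef_rot: [[0.004, -0.188, 0.982], [-0.0, 0.982, 0.188], [-1.0, -0.001, 0.004]]
wrist_force: [0.1, -0.8, 0.4]
opening: 1.0
pos [ 0.5055 -0.0018  0.1646] yaw 100.86209338601607 open 1.0001720658161264 F [ 0.0925 -0.7556  0.3538] t 6.8833
shift cm [-3.5357 26.9984  8.2972] turn [0.399  0.0044 0.0002]
```

View pics/w8z.png

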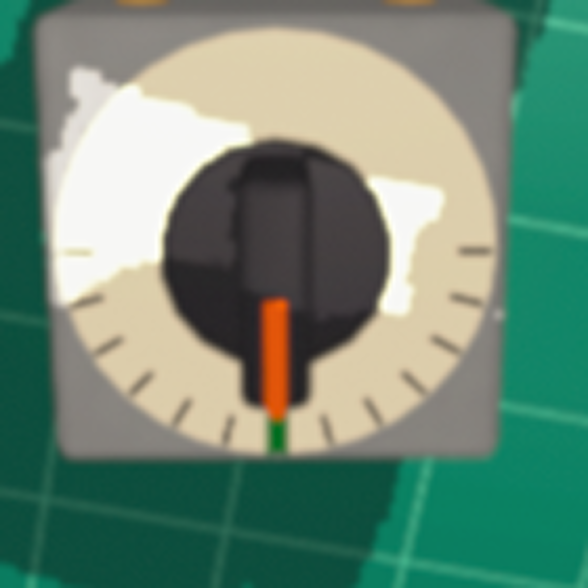

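The pointer (column 277) meets the green mark (column 277), so the knob is at zero. On to the probe.

```bash
python3 -m jog '[-3.5,4,1.2,0.1,0,0,-1, -3.5,8,2.5,0.2,0,0,-1, -3.5,12,3.7,0.3,0,0,-1, -3.5,16,5,0.4,0,0,-1, -3.5,20,6.2,0.4,0,0,-1, -3.5,24,7.4,0.4,0,0,-1, -3.5,27,8.3,0.4,0,0,-1, -3.5,27,8.3,0.4,0,0,-1, -3.5,27,8.3,0.4,0,0,-1, -3.5,27,8.3,0.4,0,0,-1, -3.5,27,8.3,0.4,0,0,-1]'
python3 - <<'E'
from h import *
import pickle
m=arm.camera_model('wrist');s=arm.sense();im=save('wrist','w9');pickle.dump((m,s,im),open('w9.pkl','wb'))
plan([.536,.279,.2],78)
for q in('probe','stand'): print(q,[(d['location'],d['conf']) for d in arm.search_frame(q,'wrist')])
E
```

```text
time: 7.9
position: [0.5348, 0.2776, 0.197]
eef_rot: [[-0.002, 0.21, 0.978], [-0.001, 0.978, -0.21], [-1.0, -0.001, -0.002]]
wrist_force: [0.8, 0.1, -0.2]
opening: 0.999
pos [0.535  0.2774 0.1974] yaw 77.82814632299494 open 1.0016858611554602 F [ 0.1823 -0.5369  0.115 ] t 7.95
shift cm [-0.2582  0.1782  0.0616] turn [-0.003  -0.001   0.0008]
probe [([0.5309, 0.2844, 0.1395], 0.71)]
stand [([0.5194, 0.2837, 0.0082], 0.7)]
```

View pics/w9.png

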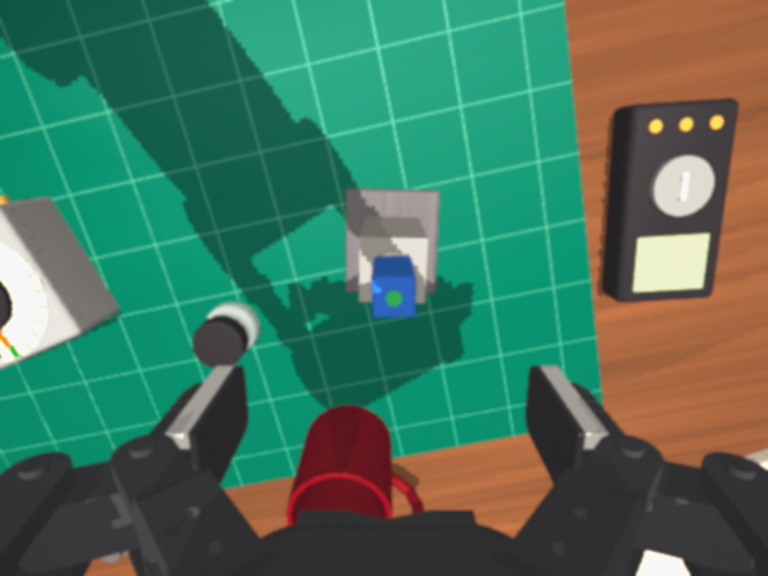

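Run:
```python
from h import *
import pickle
m,s,im=pickle.load(open('w9.pkl','rb'))
cv2.imwrite('pics/w9z.png',cv2.resize(im[155:225,225:300,::-1],None,fx=8,fy=8,interpolation=cv2.INTER_CUBIC))
```

```text
(no output)
```

View pics/w9z.png

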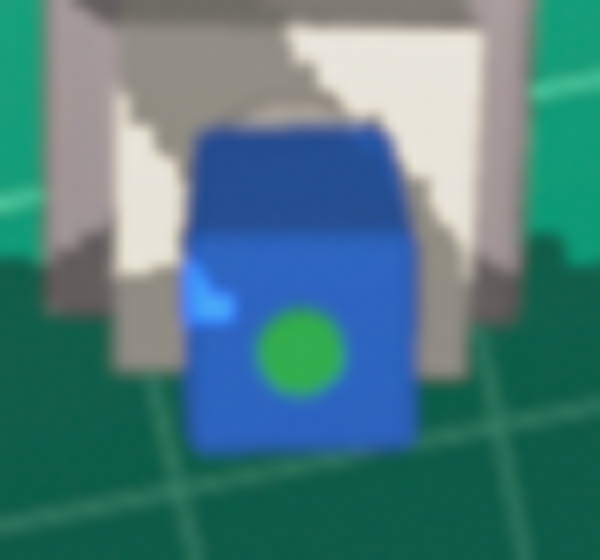

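Run:
```python
from h import *
import pickle
m,s,im=pickle.load(open('w9.pkl','rb'))
p=(np.array([301,350])+.5)/8-.5+[225,155]
h=ray(m,p,.142);print(h, s['eef_rot'].T@(h-s['position']))
```

```text
[0.5358 0.2805 0.142 ] [0.055  0.0031 0.0004]
```

```bash
python3 -m jog '[4,0.25,0.1,0,0,0,-1, 8,0.25,0.1,0,0,0,-0.6, 8.4,0.25,0.1,0,0,0,-0.2, 8.4,0.25,0.1,0,0,0,-0.2, 8.4,0.25,0.1,0,0,0,-0.2]'
python3 - <<'E'
from h import *
m=arm.camera_model('wrist');s=arm.sense();im=save('wrist','w10')
plan([.536,.279,.074],78)
P=s['position'];R=s['eef_rot']
print([proj(m,P+R@np.array([P[2]-.142,0,z]))*1.5 for z in(-.011,0,.011)])
E
```

```text
time: 8.47
position: [0.5376, 0.2808, 0.1157]
eef_rot: [[0.002, 0.21, 0.978], [0.001, 0.978, -0.21], [-1.0, 0.001, 0.002]]
wrist_force: [0.7, 1.3, -0.2]
opening: 0.596
pos [0.5382 0.2812 0.1166] yaw 77.88960777439615 open 0.5999709873923136 F [0.2436 0.6887 0.0386] t 8.5167
shift cm [ 4.2565 -0.2668 -0.179 ] turn [-0.0019  0.0034 -0.0022]
[array([387.3916, 343.054 ]), array([387.3391, 374.1033]), array([387.2888, 403.9193])]
```

View pics/w10.png

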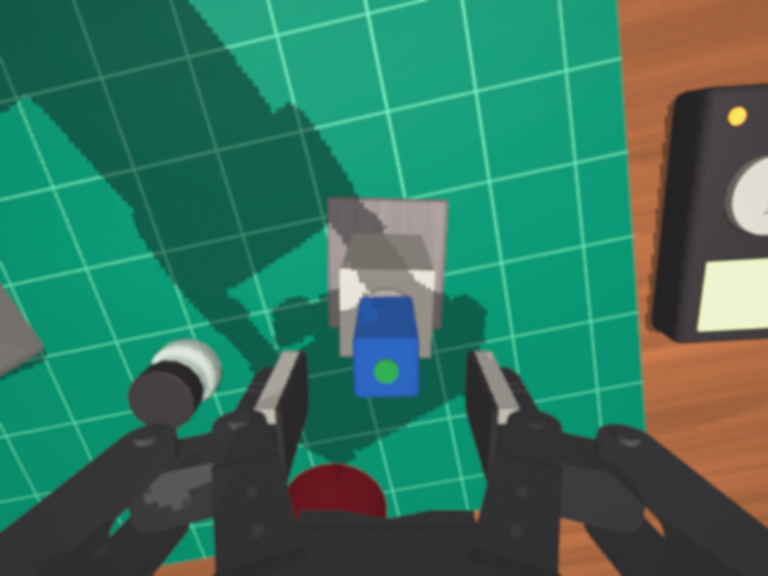

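The green dot at (386,372) matches the expected tool axis at (387,374), so I'm centred. Descending and gripping.

```bash
python3 -m jog '[2.5,-0.05,-0.05,0,0,0,-0.2, 4.2,-0.05,-0.05,0,0,0,-0.2, 4.2,-0.05,-0.05,0,0,0,-0.2, 4.2,-0.05,-0.05,0,0,0,0.3, 4.2,-0.05,-0.05,0,0,0,1, 4.2,-0.05,-0.05,0,0,0,1, 4.2,-0.05,-0.05,0,0,0,1, 4.2,-0.05,-0.05,0,0,0,1, 4.2,-0.05,-0.05,0,0,0,1]' 45
python3 - <<'E'
from h import *
plan([.536,.279,.074],78); save('wrist','w11')
im=arm.read_camera('scene');cv2.imwrite('pics/s11z.png',cv2.resize(im[110:185,275:350,::-1],None,fx=8,fy=8,interpolation=cv2.INTER_CUBIC))
E
```

```text
time: 9.27
position: [0.5375, 0.2811, 0.0745]
eef_rot: [[0.004, 0.209, 0.978], [0.002, 0.978, -0.209], [-1.0, 0.002, 0.004]]
wrist_force: [0.3, -0.9, 5.8]
opening: 0.252
pos [0.5375 0.2811 0.0745] yaw 77.9238461401183 open 0.25154175265655504 F [ 0.2502 -0.8901  5.8226] t 9.2667
shift cm [ 0.0509 -0.2412 -0.1001] turn [-0.0013  0.0039 -0.0024]
```

View pics/s11z.png

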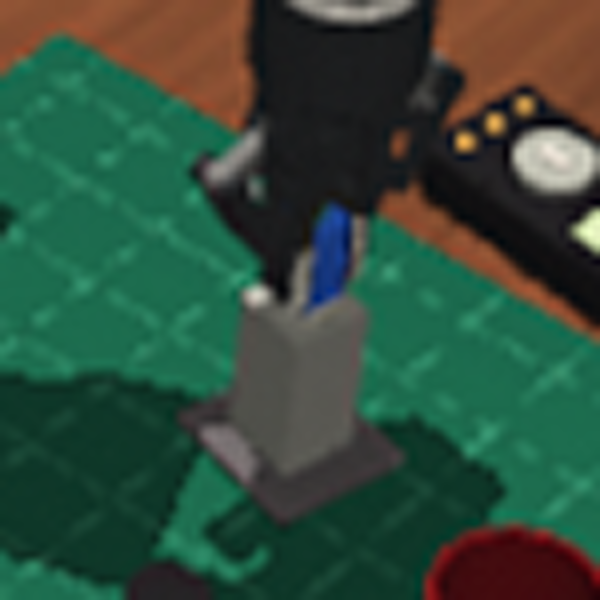

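View pics/w11.png

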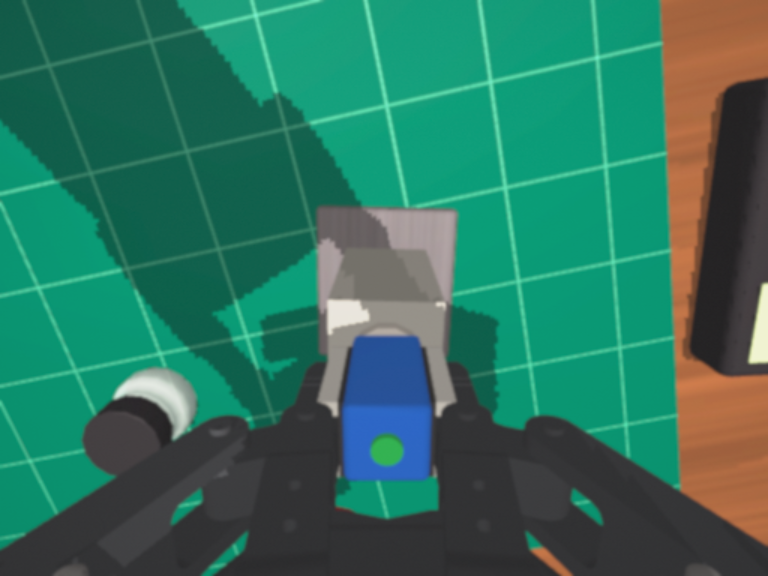

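```bash
python3 -m jog '[-1,0,0,0,0,0,1, -3,0,0,0,0,0,1, -5,0,0,0,0,0,1, -7,0,0,0,0,0,1, -9,0,0,0,0,0,1, -11,0,0,0,0,0,1, -13,0,0,0,0,0,1, -14,0,0,0,0,0,1, -14.5,0,0,0,0,0,1, -14.5,0,0,0,0,0,1, -14.5,0,0,0,0,0,1, -14.5,0,0,0,0,0,1]'
python3 - <<'E'
from h import *
plan([.4855,-.287,.225],78); save('wrist','w12')
save('scene','s12')
im=arm.read_camera('scene');cv2.imwrite('pics/s12z.png',cv2.resize(im[80:185,270:375,::-1],None,fx=5.6,fy=5.6,interpolation=cv2.INTER_CUBIC))
E
```

```text
time: 10.37
position: [0.5354, 0.2804, 0.2156]
eef_rot: [[-0.002, 0.209, 0.978], [-0.001, 0.978, -0.209], [-1.0, -0.001, -0.002]]
wrist_force: [-0.1, -0.1, -1.2]
opening: 0.253
pos [0.5354 0.2804 0.2156] yaw 77.91978562676199 open 0.2525299845156576 F [-0.096  -0.0743 -1.1734] t 10.3667
shift cm [ -0.8808 -56.5267   6.9978] turn [-0.0014 -0.0022  0.0012]
```

View pics/s12z.png

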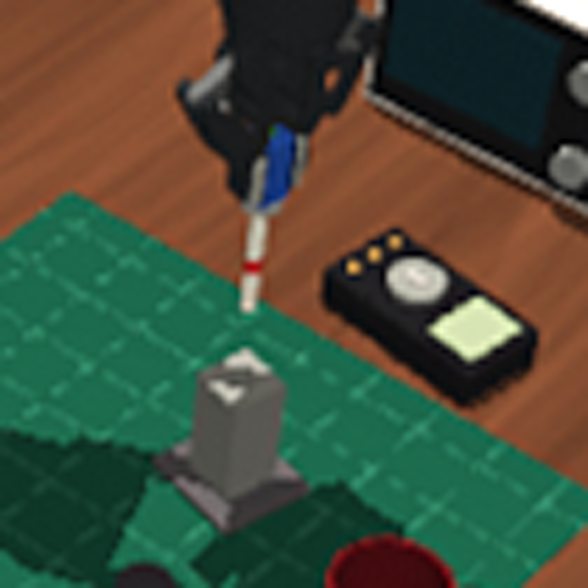

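View pics/w12.png

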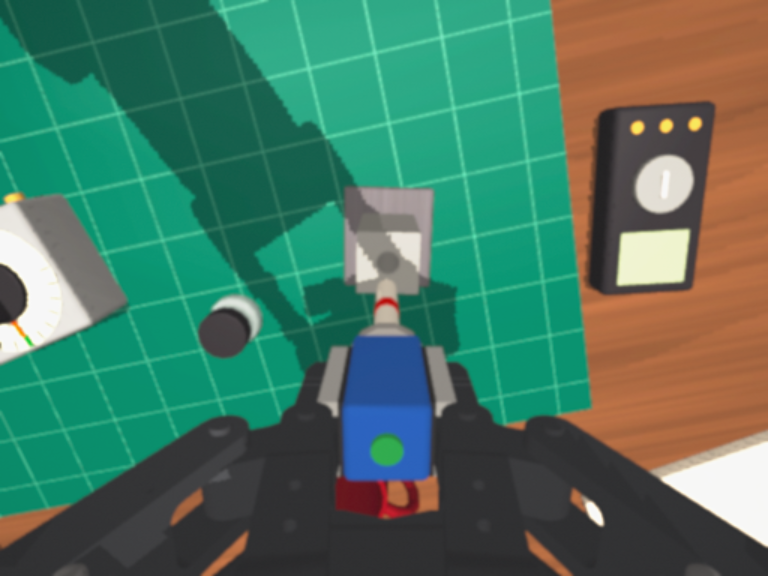

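Run:
```python
from h import *
m=arm.camera_model('wrist');s=arm.sense();P=s['position'];R=s['eef_rot']
im=arm.read_camera('wrist');cv2.imwrite('pics/w12z.png',cv2.resize(im[160:330,220:295,::-1],None,fx=3.5,fy=3.5,interpolation=cv2.INTER_CUBIC))
cv2.imwrite('pics/w12y.png',cv2.resize(im[175:235,232:282,::-1],None,fx=10,fy=10,interpolation=cv2.INTER_CUBIC))
for n,x in[('top',-.0675),('band',.0295),('tip',.0645)]:
    p=proj(m,P+R@np.array([x,0,0]));print(n,p*1.5,'zoomy',(p-[232,175]+.5)*10)
print(proj(m,P+R@np.array([.0295,0,-.005]))-proj(m,P+R@np.array([.0295,0,.005])))
```

```text
top [387.831  452.9571] zoomy [ 270.5397 1274.7138]
band [387.1272 314.6188] zoomy [265.8479 352.4583]
tip [387.0057 290.7463] zoomy [265.0382 193.3085]
[  0.0202 -14.2641]
```

View pics/w12y.png

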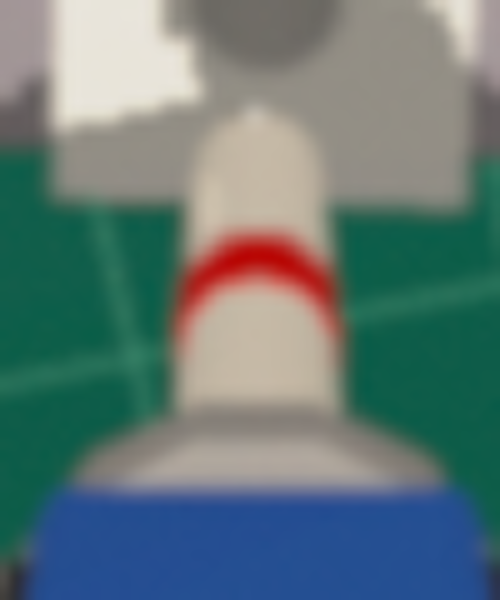

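Run:
```python
from h import *
m=arm.camera_model('wrist')
im=arm.read_camera('wrist');cv2.imwrite('pics/w12h.png',cv2.resize(im[145:205,225:295,::-1],None,fx=10,fy=10,interpolation=cv2.INTER_CUBIC))
ps=[];
for i in range(6):
    s=arm.sense();P=s['position'];R=s['eef_rot'];ps.append(P);m=arm.camera_model('wrist')
    arm.read_camera('wrist')
    h=np.array([.536,.28,.09]);
    print(P,m['origin'],R.T@(m['origin']-P))
```

```text
[0.5358 0.2805 0.2164] [0.4648 0.2954 0.3832] [-0.1668 -0.0004 -0.0727]
[0.5359 0.2806 0.2165] [0.4648 0.2954 0.3834] [-0.1668 -0.0004 -0.0727]
[0.5359 0.2806 0.2167] [0.4649 0.2954 0.3835] [-0.1668 -0.0004 -0.0727]
[0.5359 0.2806 0.2168] [0.4649 0.2954 0.3836] [-0.1668 -0.0004 -0.0726]
[0.536  0.2806 0.2169] [0.4649 0.2954 0.3837] [-0.1668 -0.0004 -0.0726]
[0.536  0.2806 0.217 ] [0.4648 0.2954 0.3838] [-0.1668 -0.0004 -0.0727]
```

View pics/w12h.png

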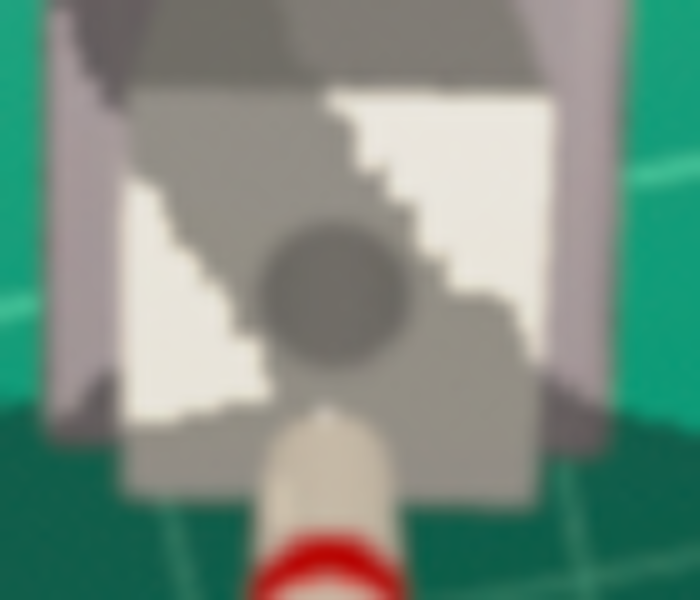

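Run:
```python
from h import *
m=arm.camera_model('wrist');s=arm.sense();P=s['position'];R=s['eef_rot'];print(P)
f=lambda p:(np.array(p)+.5)/10-.5+[225,145]
h=ray(m,f((335,292)),.09);print(h,R.T@(h-P))
c=[ray(m,f(p),.09) for p in[(130,88),(553,95),(540,505),(122,500)]];print(np.mean(c,0),R.T@(np.mean(c,0)-P))
# rod tip (far silhouette): tip disk near edge; rod sides at tip
def tool(uv,zt):
    o=R.T@(m['origin']-P);d=R.T@(np.array(m['attitude'])@np.array([(uv[0]-m['cx'])/m['fx'],(uv[1]-m['cy'])/m['fy'],1.]));return o+d*(zt-o[2])/d[2]
def toolx(uv,x):
    o=R.T@(m['origin']-P);d=R.T@(np.array(m['attitude'])@np.array([(uv[0]-m['cx'])/m['fx'],(uv[1]-m['cy'])/m['fy'],1.]));return o+d*(x-o[0])/d[0]
x0=P[2]-.2156 # none
for n,p,x in[('tip',(325,412),.0645),('bandmid',(328,557),.0295)]: print(n,toolx(f(p),x))
```

```text
[0.536  0.2806 0.217 ]
[0.5356 0.2809 0.09  ] [ 0.127   0.0001 -0.0005]
[0.5364 0.2808 0.09  ] [0.127  0.0003 0.0004]
tip [ 0.0645 -0.0007 -0.0065]
bandmid [ 0.0295 -0.0005 -0.0067]
```

```bash
python3 -c "
from h import *
plan([.487,-.2865,.215],78)"; python3 -m jog '[0,-4,0.5,0,0,0,1, 0,-8,1,0,0,0,1, 0,-12,1.5,0,0,0,1, 0,-16,2,0,0,0,1, 0,-20,2.5,0,0,0,1, 0,-24,3,0,0,0,1, 0,-28,3.5,0,0,0,1, 0,-32,4,0,0,0,1, 0,-36,4.5,0,0,0,1, 0,-40,5,0,0,0,1, 0,-42,5.2,0,0,0,1, 0,-43,5.3,0,0,0,1]'; python3 -c "
from h import *
plan([.487,-.2865,.215],78)"
```

```text
pos [0.536  0.2806 0.217 ] yaw 77.92366255712649 open 0.2539807059939204 F [ 0.3747 -0.4476 -0.0359] t 10.9167
shift cm [  0.1976 -56.4822   7.073 ] turn [-0.0013  0.0001 -0.0001]
time: 11.92
position: [0.4974, -0.154, 0.2171]
eef_rot: [[0.0, 0.213, 0.977], [-0.001, 0.977, -0.213], [-1.0, -0.001, 0.0]]
wrist_force: [-0.2, 0.0, 0.3]
opening: 0.249
pos [ 0.4974 -0.154   0.2171] yaw 77.72442870916551 open 0.2492489995608519 F [-0.2141  0.0179  0.3109] t 11.9167
shift cm [  0.2141 -13.1654   1.8039] turn [-0.0048  0.0004  0.0006]
```

```bash
python3 -m jog '[0,-3,0.4,0,0,0,1, 0,-6,0.8,0,0,0,1, 0,-9,1.3,0,0,0,1, 0,-11.5,1.6,0,0,0,1, 0,-13,1.8,0,0,0,1, 0,-13.2,1.8,0,0,0,1, 0,-13.2,1.8,0,0,0,1, 0,-13.2,1.8,0,0,0,1, 0,-13.2,1.8,0,0,0,1, 0,-13.2,1.8,0,0,0,1]'
python3 - <<'E'
from h import *
plan([.487,-.2865,.215],78)
m=arm.camera_model('wrist');im=save('wrist','w13')
cv2.imwrite('pics/w13z.png',cv2.resize(im[130:240,200:320,::-1],None,fx=5,fy=5,interpolation=cv2.INTER_CUBIC))
E
```

```text
time: 12.75
position: [0.4882, -0.2824, 0.2172]
eef_rot: [[0.0, 0.208, 0.978], [0.0, 0.978, -0.208], [-1.0, 0.0, 0.0]]
wrist_force: [-0.0, -0.5, -2.0]
opening: 0.249
pos [ 0.4882 -0.2824  0.2172] yaw 78.02020927997 open 0.2493372509662374 F [-0.0123 -0.5386 -1.9775] t 12.75
shift cm [ 0.2198 -0.4208 -0.0308] turn [ 0.0004  0.0002 -0.0003]
```

View pics/w13z.png

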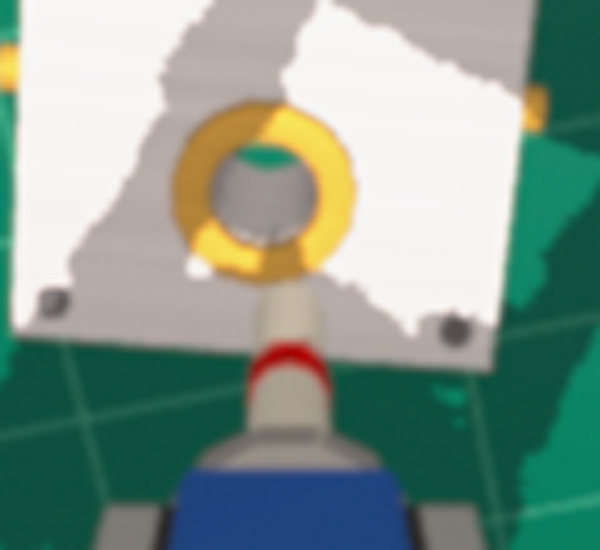

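View pics/w13.png

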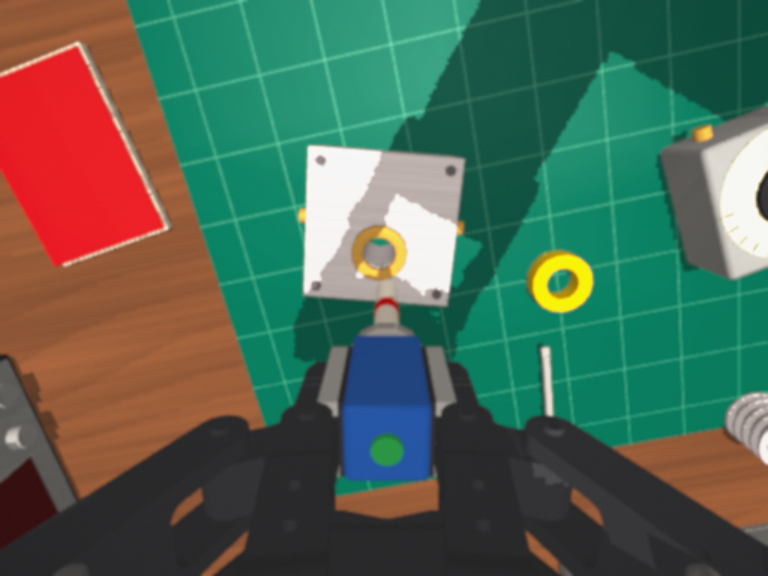

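```bash
cat >> h.py <<'E'
def toolx(m,s,uv,x):
    P=s['position'];R=s['eef_rot']
    o=R.T@(np.array(m['origin'])-P);d=R.T@(np.array(m['attitude'])@np.array([(uv[0]-m['cx'])/m['fx'],(uv[1]-m['cy'])/m['fy'],1.]));return o+d*(x-o[0])/d[0]
E
python3 - <<'E'
from h import *
m=arm.camera_model('wrist');s=arm.sense();P=s['position'];print(P)
f=lambda p:(np.array(p)+.5)/5-.5+[200,130]
for p in[(264,191),(264.5,194)]:
    h=ray(m,f(p),.078);print('ring',h,toolx(m,s,f(p),P[2]-.078))
for n,p,x in[('tip',(291,283),.0645),('band',(289,356),.0295)]:print(n,toolx(m,s,f(p),x))
E
```

```text
[ 0.4881 -0.2826  0.2172]
ring [ 0.4836 -0.2872  0.078 ] [ 0.1392 -0.0054 -0.0035]
ring [ 0.4842 -0.2872  0.078 ] [ 0.1392 -0.0053 -0.0029]
tip [ 0.0645 -0.0002 -0.0061]
band [ 0.0295 -0.0005 -0.0062]
```

```bash
python3 -m jog '[0,-0.5,-0.2,0,0,0,1, 1.5,-0.5,-0.2,0,0,0,1, 3,-0.5,-0.2,0,0,0,1, 4.5,-0.5,-0.2,0,0,0,1, 5.6,-0.5,-0.2,0,0,0,1, 5.6,-0.5,-0.2,0,0,0,1, 5.6,-0.5,-0.2,0,0,0,1, 5.6,-0.5,-0.2,0,0,0,1, 5.6,-0.5,-0.2,0,0,0,1, 5.6,-0.5,-0.2,0,0,0,1]'
python3 - <<'E'
from h import *
plan([.487,-.2865,.16],78)
im=save('wrist','w14')
cv2.imwrite('pics/w14z.png',cv2.resize(im[130:240,200:320,::-1],None,fx=5,fy=5,interpolation=cv2.INTER_CUBIC))
im=arm.read_camera('scene');cv2.imwrite('pics/s14z.png',cv2.resize(im[180:280,140:240,::-1],None,fx=6,fy=6,interpolation=cv2.INTER_CUBIC))
print(arm.sense()['position'])
E
```

```text
time: 13.63
position: [0.4852, -0.2886, 0.1619]
eef_rot: [[0.001, 0.209, 0.978], [-0.001, 0.978, -0.209], [-1.0, -0.001, 0.002]]
wrist_force: [-0.1, 1.3, -1.0]
opening: 0.253
pos [ 0.4852 -0.2886  0.1619] yaw 77.92748628632839 open 0.2534557282887331 F [-0.127   1.3166 -1.0232] t 13.6333
shift cm [0.1902 0.2386 0.132 ] turn [-0.0013  0.0016  0.0006]
[ 0.485  -0.2884  0.1616]
```

View pics/w14z.png

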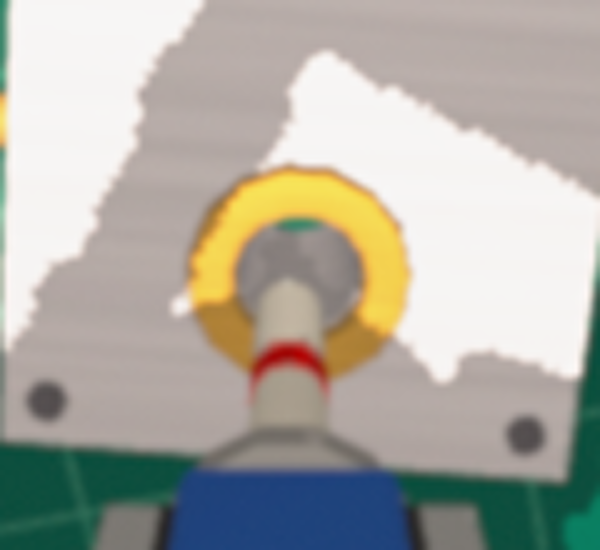

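View pics/s14z.png

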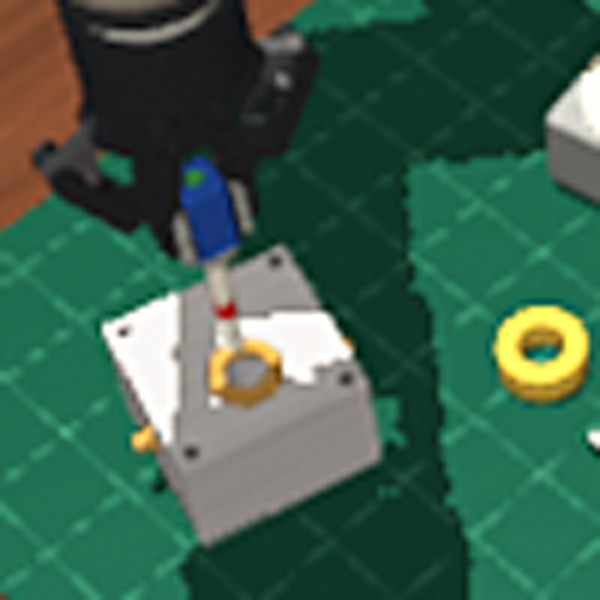

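Run:
```python
from h import *
m=arm.camera_model('wrist');s=arm.sense();P=s['position'];R=s['eef_rot'];print(P)
f=lambda p:(np.array(p)+.5)/5-.5+[200,130]
for p in[(299,273),(300,277)]:
    h=ray(m,f(p),.078);print('ring',h,toolx(m,s,f(p),P[2]-.078))
print('inner top',toolx(m,s,f((300,219)),P[2]-.078),'L/R',toolx(m,s,f((234,272)),P[2]-.078),toolx(m,s,f((366,272)),P[2]-.078))
for n,p,x in[('tip',(289.5,280),.0645),('band',(289,356),.0295)]:print(n,toolx(m,s,f(p),x))
c=arm.camera_model('scene');g=lambda p:(np.array(p)+.5)/6-.5+[140,180]
print('scene ring',ray(c,g((246,371)),.078))
ax=np.array([0,-.0004,-.0012])
for n,x in [('tip',.0645),('band',.0295),('hdl',-.0675)]:
    print(n,(proj(c,P+R@(ax+[x,0,0]))-[140,180]+.5)*6)
print('guide',[(proj(c,h)-[140,180]+.5)*6 for h in([.4858,-.2868,.078],[.484,-.2872,.078])])
```

```text
[ 0.485  -0.2884  0.1616]
ring [ 0.4831 -0.2868  0.078 ] [ 0.0836  0.0012 -0.0023]
ring [ 0.4838 -0.2868  0.078 ] [ 0.0836  0.0014 -0.0016]
inner top [ 0.0836  0.0013 -0.0114] L/R [ 0.0836 -0.0095 -0.0025] [ 0.0836  0.0122 -0.0025]
tip [ 0.0645 -0.0004 -0.0066]
band [ 0.0295 -0.0004 -0.0063]
scene ring [ 0.4876 -0.2878  0.078 ]
tip [234.8208 346.3535]
band [224.5016 304.7651]
hdl [193.5373 179.973 ]
guide [array([245.705 , 368.2615]), array([242.6914, 366.7128])]
```

Run:
```python
from h import *
m=arm.camera_model('wrist');s=arm.sense();P=s['position'];R=s['eef_rot']
im=arm.read_camera('wrist')
cv2.imwrite('pics/w14y.png',cv2.resize(im[155:215,230:290,::-1],None,fx=10,fy=10,interpolation=cv2.INTER_CUBIC))
f=lambda p:(np.array(p)+.5)/5-.5+[200,130]
x=P[2]-.078
print('outer far -19:',toolx(m,s,f((299,381)),x)[2]-.019,'inner near +11',toolx(m,s,f((300,219)),x)[2]+.011)
# predicted contours overlay in zoom 10 for centre guess
for cz in(-.0005,-.0012):
  q=lambda y,z:(proj(m,P+R@np.array([x,.0013+y,cz+z]))-[230,155]+.5)*10
  print(cz,'innernear',q(0,-.011),'outerfar',q(0,.019),'outer L',q(-.019,0),'R',q(.019,0))
```

```text
outer far -19: -0.00254442397730854 inner near +11 -0.0004352964514712683
-0.0005 innernear [300.4299 188.2245] outerfar [299.459  535.9847] outer L [ 68.9088 318.2086] R [531.2223 318.5893]
-0.0012 innernear [300.4533 179.8328] outerfar [299.481  528.1264] outer L [ 68.7537 310.0185] R [531.4231 310.3995]
```

View pics/w14y.png

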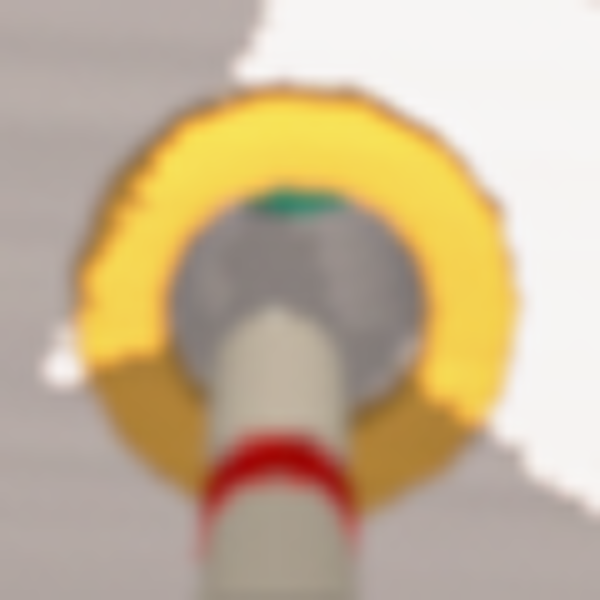

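```bash
python3 -m jog '[0,0.16,0,0,0,0,1, 0.9,0.16,0,0,0,0,1, 0.9,0.16,0,0,0,0,1, 0.9,0.16,0,0,0,0,1, 0.9,0.16,0,0,0,0,1, 0.9,0.16,0,0,0,0,1]'
python3 - <<'E'
from h import *
plan([.487,-.2865,.16],78)
im=arm.read_camera('wrist')
cv2.imwrite('pics/w15y.png',cv2.resize(im[155:215,230:290,::-1],None,fx=10,fy=10,interpolation=cv2.INTER_CUBIC))
im=arm.read_camera('scene');cv2.imwrite('pics/s15z.png',cv2.resize(im[215:260,155:205,::-1],None,fx=12,fy=12,interpolation=cv2.INTER_CUBIC))
im=arm.read_camera('top');cv2.imwrite('pics/t15z.png',cv2.resize(im[185:235,310:360,::-1],None,fx=12,fy=12,interpolation=cv2.INTER_CUBIC))
E
```

```text
time: 14.28
position: [0.4852, -0.2868, 0.152]
eef_rot: [[0.0, 0.209, 0.978], [0.0, 0.978, -0.209], [-1.0, 0.0, 0.0]]
wrist_force: [-0.1, 0.4, -0.6]
opening: 0.249
pos [ 0.4852 -0.2868  0.152 ] yaw 77.92324464833901 open 0.24863811715753734 F [-0.1031  0.4478 -0.6191] t 14.2833
shift cm [-0.8025  0.0636  0.1702] turn [-0.0013  0.0001 -0.    ]
```

View pics/w15y.png

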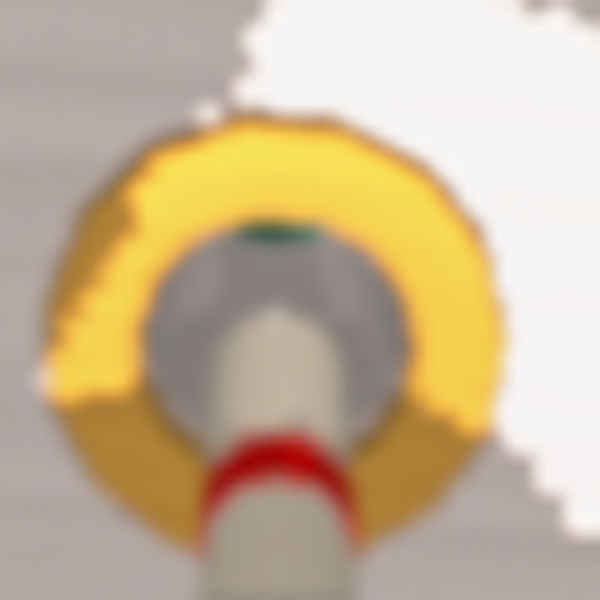

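View pics/s15z.png

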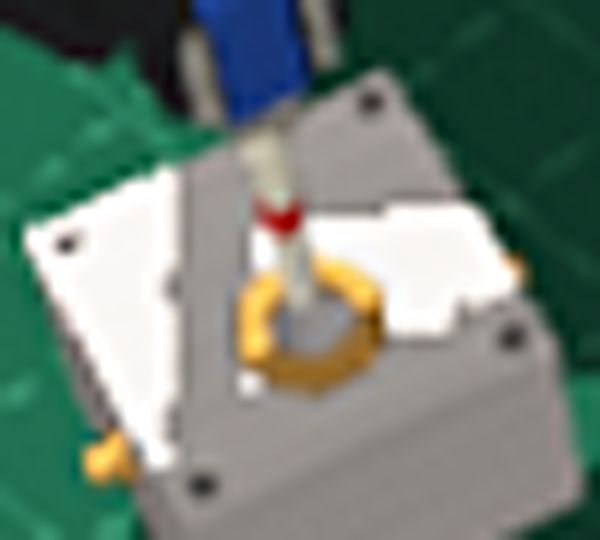

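View pics/t15z.png

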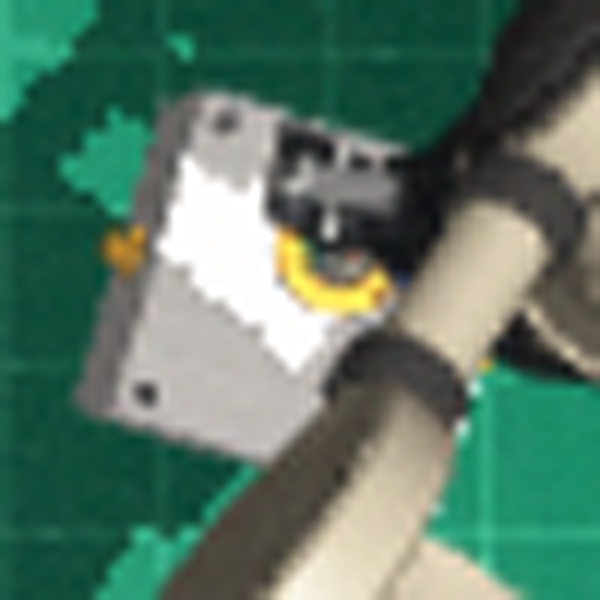

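Run:
```python
from h import *
s=arm.sense();P=s['position'];R=s['eef_rot'];print(P)
c=arm.camera_model('scene');pr=lambda p:(proj(c,p)-[155,215]+.5)*12
ax=P+R@np.array([0,-.0004,-.0013])
tow=np.array([.674,-.739,0])*.005
for n,z in[('tip',.0875),('band',.1225),('origin',.1675)]:
    q=ax.copy();q[2]=z;print(n,pr(q),'front',pr(q+tow))
for g in([.4858,-.2868],[.484,-.2872],[.487,-.2878]):
    g=np.array([*g,.078]);print(g,pr(g),'inner near/far',pr(g+tow*2.2),pr(g-tow*2.2),'outer far',pr(g-tow*3.8))
cv2.imwrite('pics/s15y.png',cv2.resize(arm.read_camera('scene')[228:252,167:193,::-1],None,fx=24,fy=24,interpolation=cv2.INTER_CUBIC))
```

```text
[ 0.4852 -0.2868  0.1521]
tip [300.4969 290.7037] front [298.0709 307.628 ]
band [280.2281 208.5449] front [277.7016 225.6135]
origin [252.9102  97.8124] front [250.2449 115.0624]
[ 0.4858 -0.2868  0.078 ] [311.41  316.523] inner near/far [306.1417 353.8218] [316.6226 279.6196] outer far [320.3789 253.0255]
[ 0.484  -0.2872  0.078 ] [305.3827 313.4256] inner near/far [300.0844 350.6912] [310.6249 276.5549] outer far [314.4026 249.9843]
[ 0.487  -0.2878  0.078 ] [311.5333 321.7459] inner near/far [306.2616 359.1008] [316.7491 284.7872] outer far [320.5077 258.1535]
```

View pics/s15y.png

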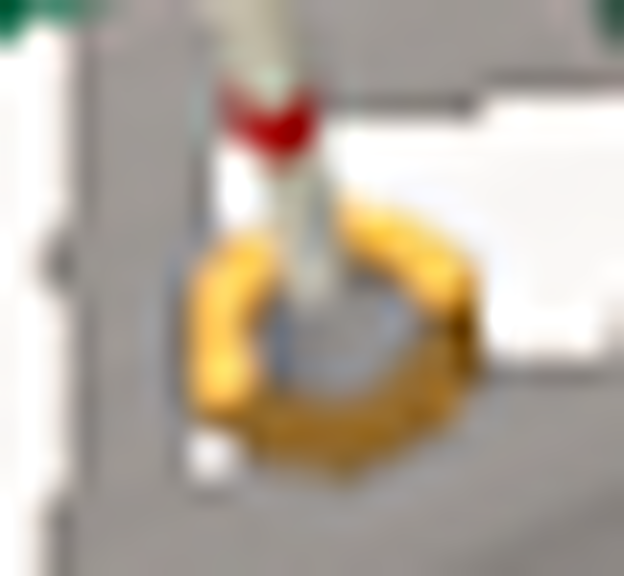

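```bash
python3 -m jog '[0,0,0.08,0,0,0,1, 0.6,0,0.08,0,0,0,1, 1.2,0,0.08,0,0,0,1, 1.8,0,0.08,0,0,0,1, 2.4,0,0.08,0,0,0,1, 3,0,0.08,0,0,0,1, 3,0,0.08,0,0,0,1, 3,0,0.08,0,0,0,1, 3,0,0.08,0,0,0,1]'
python3 - <<'E'
from h import *
plan([.487,-.2865,.1075],78)
im=arm.read_camera('wrist')
cv2.imwrite('pics/w16y.png',cv2.resize(im[165:230,225:290,::-1],None,fx=9,fy=9,interpolation=cv2.INTER_CUBIC))
cv2.imwrite('pics/s16y.png',cv2.resize(arm.read_camera('scene')[218:252,163:197,::-1],None,fx=17,fy=17,interpolation=cv2.INTER_CUBIC))
E
```

```text
time: 15.23
position: [0.4861, -0.287, 0.1221]
eef_rot: [[0.0, 0.209, 0.978], [-0.0, 0.978, -0.209], [-1.0, -0.0, 0.0]]
wrist_force: [-0.3, 0.2, -1.3]
opening: 0.252
pos [ 0.4861 -0.287   0.1221] yaw 77.9230123377037 open 0.25209334170016306 F [-0.2765  0.1983 -1.2913] t 15.2333
shift cm [1.4564 0.0647 0.0829] turn [-0.0013  0.0002  0.    ]
```

View pics/w16y.png

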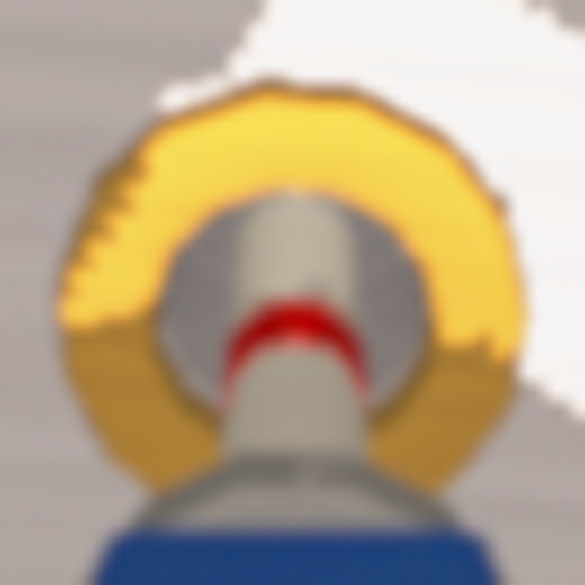

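View pics/s16y.png

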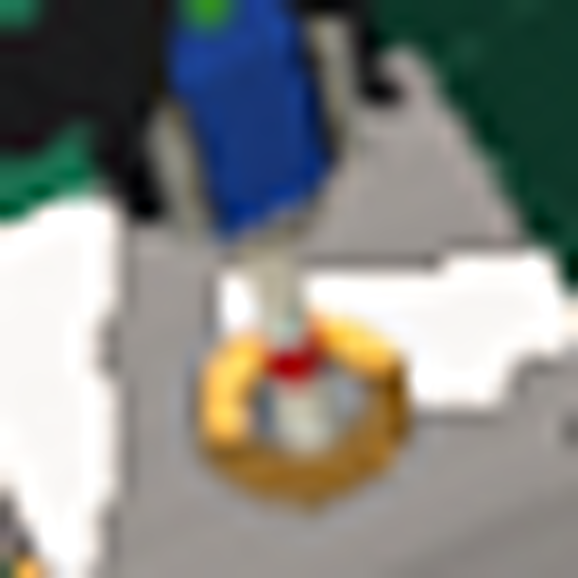

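```bash
python3 -m jog '[0.4,0,0,0,0,0,1, 0.8,0,0,0,0,0,1, 1.2,0,0,0,0,0,1, 1.45,0,0,0,0,0,1, 1.45,0,0,0,0,0,1, 1.45,0,0,0,0,0,1, 1.45,0,0,0,0,0,1, 1.45,0,0,0,0,0,1]'
python3 - <<'E'
from h import *
plan([.487,-.2865,.1075],78)
m=arm.camera_model('wrist');s=arm.sense();P=s['position'];R=s['eef_rot']
im=save('wrist','w17')
cv2.imwrite('pics/w17y.png',cv2.resize(im[165:245,220:300,::-1],None,fx=7.5,fy=7.5,interpolation=cv2.INTER_CUBIC))
cv2.imwrite('pics/s17y.png',cv2.resize(arm.read_camera('scene')[218:252,163:197,::-1],None,fx=17,fy=17,interpolation=cv2.INTER_CUBIC))
c=arm.camera_model('scene');pr=lambda p:(proj(c,p)-[163,218]+.5)*17
tow=np.array([.674,-.739,0])*.005
for n,y,z in(('wristaxis',-.0004,-.0013),('z0',-.0004,0)):
  for h in(.078,.073,.083,.123):
    q=P+R@np.array([0,y,z]);q[2]=h;print(n,h,pr(q),pr(q+tow))
g=np.array([.486,-.287,.078]);print('guide',pr(g),'near/far',pr(g+2.2*tow),pr(g-2.2*tow))
q=lambda x,y,z:(proj(m,P+R@np.array([x,y,z]))-[220,165]+.5)*7.5
x=P[2]-.078
print('rim near',q(x,0,-.0125),'rim far',q(x,0,.0095),'rod near at rim',q(x,0,-.0065))
E
```

```text
time: 16.0
position: [0.4861, -0.2869, 0.1076]
eef_rot: [[0.0, 0.209, 0.978], [-0.0, 0.978, -0.209], [-1.0, -0.0, 0.0]]
wrist_force: [0.3, -0.2, 0.0]
opening: 0.253
pos [ 0.4861 -0.2869  0.1076] yaw 77.92299844607035 open 0.25259335822622137 F [ 0.255  -0.2164  0.0189] t 16.0
shift cm [0.0147 0.0629 0.0793] turn [-0.0013  0.0004  0.0001]
wristaxis 0.078 [299.9823 394.9331] [296.588  418.8693]
wristaxis 0.073 [303.9404 410.9987] [300.5653 434.9052]
wristaxis 0.083 [296.0015 378.7753] [292.5877 402.7411]
wristaxis 0.123 [263.3125 246.0932] [259.7367 270.2933]
z0 0.078 [303.597  399.9889] [300.2097 423.9497]
z0 0.073 [307.5468 416.0482] [304.1787 439.9793]
z0 0.083 [299.6245 383.8374] [296.2178 407.8278]
z0 0.123 [267.0036 251.2045] [263.4351 275.4301]
guide [305.048  398.7576] near/far [297.5828 451.6121] [312.4341 346.4635]
rim near [289.5668 203.4815] rim far [289.2231 439.6573] rod near at rim [289.471  269.3174]
```

View pics/w17y.png

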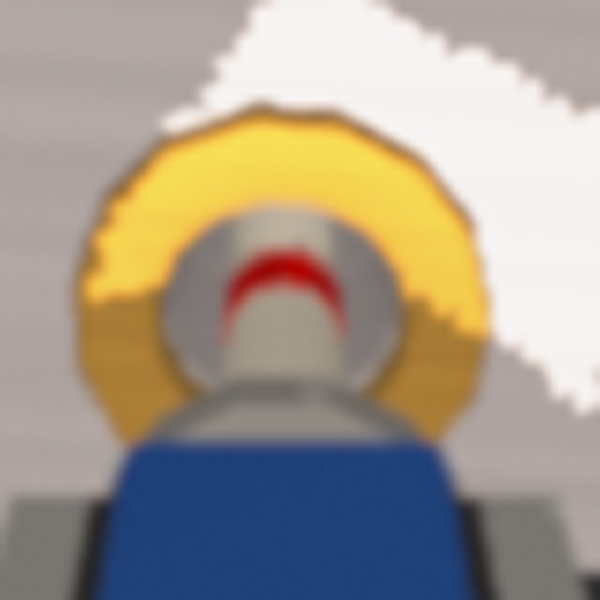

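View pics/s17y.png

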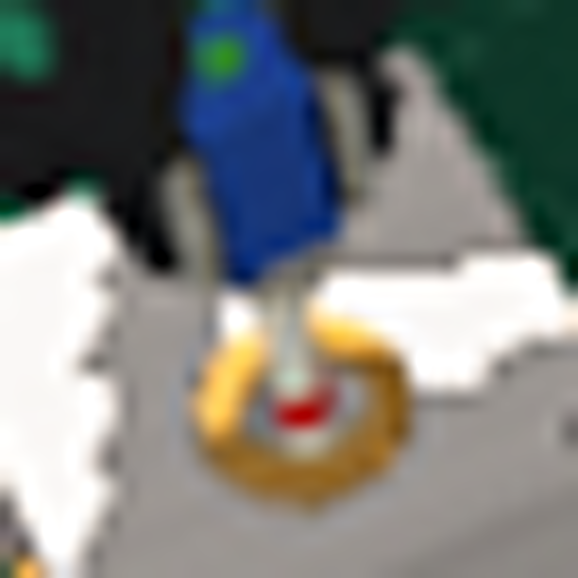

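The wrist view shows the rod centred: columns 225–345 inside bore columns 163–404, and a near gap of about 6 mm. The scene view hints that the band is 1–3 mm high, so I'll lower 1 mm and hold.

```bash
python3 -m jog '[0.05,0,0.03,0,0,0,1, 0.1,0,0.03,0,0,0,1, 0.1,0,0.03,0,0,0,1, 0.1,0,0.03,0,0,0,1, 0.1,0,0.03,0,0,0,1, 0.1,0,0.03,0,0,0,1, 0.1,0,0.03,0,0,0,1, 0.1,0,0.03,0,0,0,1, 0.1,0,0.03,0,0,0,1, 0.1,0,0.03,0,0,0,1, 0.1,0,0.03,0,0,0,1, 0.1,0,0.03,0,0,0,1]'
python3 - <<'E'
from h import *
plan([.487,-.2865,.1065],78)
im=save('wrist','w18')
cv2.imwrite('pics/w18y.png',cv2.resize(im[165:245,220:300,::-1],None,fx=7.5,fy=7.5,interpolation=cv2.INTER_CUBIC))
im=save('scene','s18')
cv2.imwrite('pics/s18y.png',cv2.resize(im[150:252,163:265,::-1],None,fx=5.8,fy=5.8,interpolation=cv2.INTER_CUBIC))
E
```

```text
time: 17.1
position: [0.4862, -0.2869, 0.1065]
eef_rot: [[0.0, 0.209, 0.978], [0.0, 0.978, -0.209], [-1.0, 0.0, 0.0]]
wrist_force: [0.2, 0.1, -1.0]
opening: 0.249
pos [ 0.4862 -0.2869  0.1065] yaw 77.92396961870523 open 0.2493271116794767 F [ 0.2028  0.052  -1.0327] t 17.1
shift cm [-0.0018  0.0572  0.0669] turn [-0.0013  0.     -0.0001]
```

View pics/w18y.png

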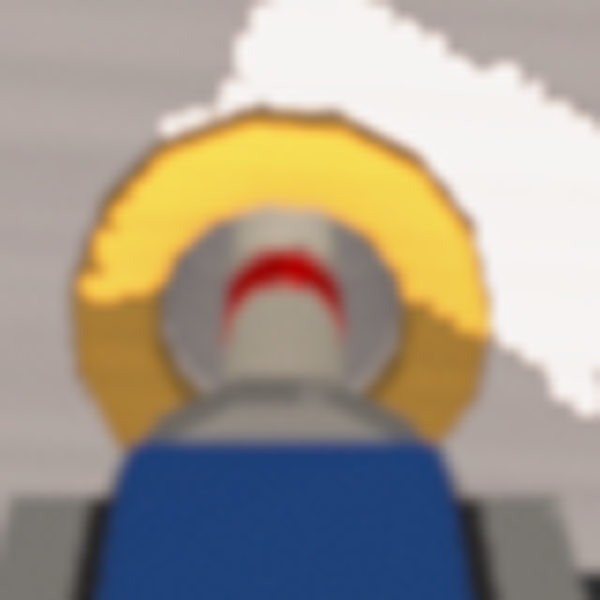

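View pics/s18.png

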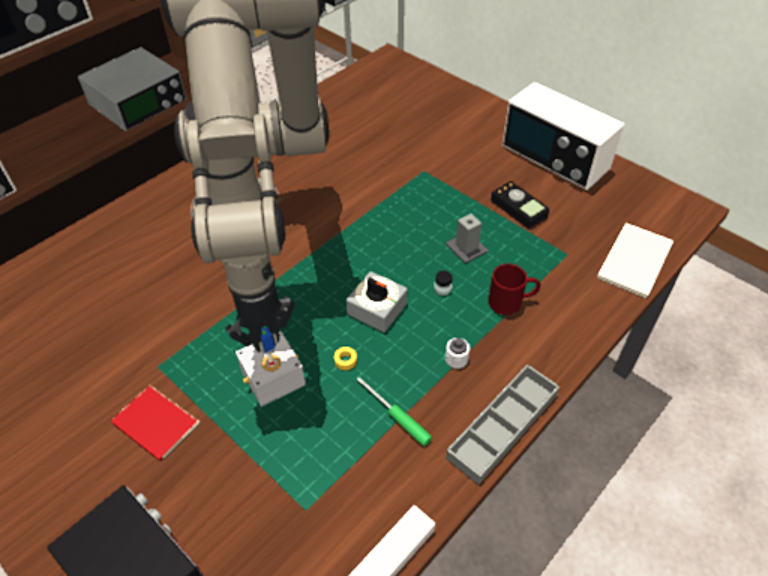

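The rod is centred in the bore with the band at the rim, it is at rest, and the bystanders haven't moved. Handing in.

```bash
python3 -c "
from cell import arm
arm.close_job();print(arm.sense()['time'])"
```

```text
the job is handed in; nothing more can be done
the job is handed in; nothing more can be done
```

The job is handed in at about 17 s of the 58 s allowed. The knob is at zero and let go, and the probe is held in the guide at the red band. No verdict was reported, so what follows rests on my own last checks.

- **Knob:** I turned it about 54°. After letting go, the wrist picture showed the orange pointer exactly in line with the green mark.
- **Probe position:** The probe is upright, with its origin estimated about 122 mm above the bench, which puts the red band level with the guide's top rim. In the wrist picture the rod is centred sideways, and the gap on the near side is about 5.6–6 mm against an ideal 6 mm. The arm was at rest and the wrist force was about 1 N, no sign of contact with the cavity.
- **Bystanders:** They look unmoved in the final scene picture.

**What failed or disagreed:**
- **First knob grip:** The first attempt closed on top of the bar, pressing with about 6 N. The pictures showed the real fingertips about 25 mm behind the reported tool point, so I reopened, went lower and gripped properly.
- **Camera disagreement:** The scene and wrist cameras differed by 1–2 mm on the rod's position along one direction. They also differed by 1–3 mm on the band height. I split the difference, which should leave the probe within tolerance.

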